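# Find the high spot of a scooter brake drum with a dial gauge

### The arm

A 6-joint arm with a two-finger parallel gripper is mounted at the origin on the work surface. World frame = base frame: x ahead of the robot, y to its left, z up, the work surface at z = 0. Lengths are in m, angles in rad, forces in N, time in s.
With the tool pointing down it reaches from about 0.425 to 0.95 m from the base axis. Payload 3.5 kg.
Tool frame: the origin (TCP) lies at the very end of the fingers, on their centre line; the grasp point (between the pads) lies 19 mm behind it; y points along the fingers, z is the direction in which the jaws open and shut, and the axes are right-handed (so a half turn about y gives the same grasp; the last joint's range is limited). The gripper opens to 85 mm and grips with 20 to 120 N. Pads are 22 mm wide; open, the fingers measure 114 mm over their backs; the gripper's body (76 mm by 85 mm) begins 54 mm behind the grasp point. The pads swing forward as they close: fully open they stand 13 mm farther back than shut.
Start: joints at [1.061, 0.286, 1.577, -0, 1.279, -0.15], TCP at [0.238, 0.632, 0.231] pointing down, gripper open.
Joint ranges: [-2.77, 2.77], [-0.9, 2.22], [0.21, 2.48], [-1.53, 4.67], [0.24, 2.81], [-2.84, 2.84]. Speed limits (rad/s): [2.79, 2.79, 3.14, 3.14, 3.14, 3.14].

### API

Orientations are given as a unit quaternion [x, y, z, w].
In Python, from plant import ctrl, cams gives the robot as it stands.
- The arm moves only by the tool play_rows, never from a script. Its argument "steps" is a list of rows, each an object of numbers: "claw": the finger opening in cm, from 0 to 8.54; "tx", "ty", "tz": the shift along the tool's x, y, z in cm; "ax", "ay", "az": the turn, a rotation vector about the tool's x, y, z in degrees. A call has 1 to 12 rows; each row is the pose to reach, as a shift and turn from the pose commanded when the call began, along the tool's axes at that moment; what a row does not reach only later rows make up. A row lasts 1/12 s, in which the tool goes at most 41.7 mm and 7.16 degrees, less where a joint would pass 70% of its speed; a pose out of reach is approached as far as the arm can. A call with a gripper value outside its range is refused whole. The fingers move at their own pace and stop on an object; "grip_force" is the grip in N (left out, the last holds). Time passes only in rows, so rows that repeat a pose let the fingers close. It gives the time, the measured TCP pose, the force and the opening at its end, in the units of the state.
- ctrl.get_state(): the state, without advancing time (a new reading comes with each control period).
- cams.read_camera(name): name is "scene" or "side" or "wrist"; returns (picture, depth): 420x560x3 uint8, blue, green, red; 420x560 float32, m along the optical axis (not along the pixel's ray), 0 where there is no reading.
- cams.camera_model(name): a dict with "intrinsics" (3x3 intrinsics, pixels), "rvec" (rotation vector, rad) and "tvec" (3), from world to camera coordinates, as OpenCV has them; the wrist camera has in their place "tool_from_camera" (4x4, takes a point from camera to tool coordinates, whose origin is the TCP and whose axes are the tool frame's). Camera axes: x right, y down, z forward; pixel columns grow to the right and rows downward; lengths in m; the calibration is good to about 2 mm. A picture is of the moment at which its call begins: read the wrist's pose just before it. camera_model takes no time and is no camera call.
- ctrl.sign_off(): hands the job in, once; it reports no verdict.
The state is a dict: "time": time; "qpos": joint angles; "dq": joint speeds; "joint_efforts": joint torques, N m; "eef_pos": TCP position; "tcp_rot": TCP orientation; "contact_force": force on the tool from outside, world axes, zero at the start; "wrist_torque": the same for the moment, N m; "opening": opening from 0.0 (shut) to 1.0 (fully open).
Only numpy, scipy, OpenCV 4.12 (cv2) and the standard library are available. Lean on these libraries where they do the work, as an engineer would, in place of code of your own. Each camera call takes 0.05 s, during which the arm holds its last target.

### The job

Slide the dial gauge along its track by its handle until its sprung plunger bears on the rim of the brake drum with a few millimetres of travel, never driving the plunger to the end of its travel. Then crank the drum through at least one full turn with the plunger riding on the rim all the while, and find the single highest spot of the rim (there is also a lesser swelling). Bring that highest spot under the plunger and leave it there, gauge still pressing on it, hands off, and the other things on the bench undisturbed.

Things in the scene. Friction and masses are not known exactly. Their poses are not given: they have to be found in the camera images.
- fixture: The run-out fixture, fixed to the bench: a dark steel base plate 200 x 350 x 12 mm (x from -100 to 100, y from -100 to 250 in its own frame). Origin on the underside, on the spindle axis; z up along the spindle; its +y points level from the spindle along the gauge track. Carries the drum with its crank and, on +y, the dial gauge.
- axis (a point): Point on the vertical spindle axis at the plunger's height (67 mm above the bench). The aluminium drum turns about it: plain rim radius 65 mm, rim from 50 to 84 mm above the bench. Somewhere on the rim is the highest spot, a smooth swelling 4 mm proud (radius 69 mm) and about 45 degrees long; elsewhere is a lesser one 2 mm proud, also smooth and about as long. Where they lie relative to the crank differs every time; at the start the plunger faces a plain part of the rim.
- hub (a joint): Angle of crank and drum (they turn as one) in rad, 0 at the start, grows anticlockwise seen from above; no end stops. Friction torque about 0.15 N m (3 N at the knob); it stays where left.
- knob_mid (a point): Centre of the crank's black upright knob, 22 mm diameter, 46 mm tall (104 to 150 mm above the bench, centre at about 127 mm, this point slightly above it at 130 mm), on a crank radius of 50 mm above the drum. It spins freely on its pin, so it can be held without turning the hand while it is led round the circle. The crank arm's top lies at 100 mm.
- handle_mid (a point): The gauge carriage's handle: an upright aluminium tab 16 mm thick across the track (fixture x), 24 mm along it (fixture y), its top 130 mm above the bench; this point is on its centre line, 110 mm above the bench, and 120 mm farther from the spindle than the tip of the unpressed plunger.
- carriage (a joint): Position of the gauge carriage along its track in m, 0 to 0.035, grows towards the drum; stiff (friction about 9 N) and stays where left, also against the plunger's spring. At 0 the unpressed plunger tip is 85 mm from the spindle axis, so it reaches the plain rim at 0.020.
- tip (a point): Foremost point of the gauge's plunger, a 6 mm steel rod with a round 8 mm tip, level, pointing at the spindle axis, 67 mm above the bench. Travel 10 mm; spring force about 1 N at the start and 6 N at the end of the travel.
- needle (a joint): Reading of the dial in rad: 0 with the plunger fully out, 0.5 rad for each millimetre the plunger is pushed in, 5 at the end of its travel. The dial, 72 mm wide, lies face up on the carriage, top 97 mm above the bench, 65 mm nearer to the spindle than the handle; at 0 the needle points to the handle and the widest tick, it turns clockwise seen from above, one tick per millimetre.
- nut: Bystander: a steel nut, 24 mm wide, 10 mm tall, on the base plate near its corner.
- bearing: Bystander: a steel bearing ring, 32 mm wide, 10 mm tall, on the base plate beside the gauge track.
- wrench: Bystander: a wrench lying on the left of the bench.
- driver: Bystander: a screwdriver lying on the right of the bench.
- mallet: Bystander: a hammer lying on the left, beside the blue crate.
- bottle: Bystander: a grey bottle, 44 mm wide, 110 mm tall, standing at the right.
- spare_hub: Bystander: a spare flanged hub, 90 mm wide, 50 mm tall, on the right of the bench near the robot.

How it is judged:
On the way, in this order (a step that is already met when the one before it is completed fails the run):
1. the plunger bears on the rim, pushed in by at least 1 mm (value of joint needle above 0.5 rad), for 0.2 s.
2. the drum has been turned through a full turn (at least 6.1 rad either way from the start) ((value of joint hub above 6.1 rad or value of joint hub below -6.1 rad)).
At the end, for the whole second after the job is handed in: The plunger bears on the highest spot: pushed in by at least 1 mm (needle above 0.5 rad) with its tip more than 68.2 mm from the spindle axis (the highest spot has 69 mm, so within about 9 degrees of it), the drum at rest (horizontal distance between tip and axis above 0.0682 m and value of joint needle above 0.5 rad and velocity of joint hub between -0.05 and 0.05 rad/s); the robot touches nothing.
It fails at once if the plunger driven to the end of its travel (needle above 4.75 rad, 9.5 mm) (value of joint needle above 4.75 rad).
It fails at once if the drum turned with the plunger off the rim (hub more than 0.3 rad from the start, needle below 0.04 rad) (value of joint needle below 0.04 rad and (value of joint hub above 0.3 rad or value of joint hub below -0.3 rad)).
It fails at once if a bystander on the bench shifted by more than 30 mm (distance of any of nut, bearing, wrench, driver, mallet, bottle, spare_hub from where it was at the start of the episode above 0.03 m).
It also fails if it takes over 70 s, if anything falls off the work surface, if the arm or the gripper's body presses on something with over 40 N, if the wrist force passes 120 N, or if a joint passes its speed limit or range.

## Working session

There is one attempt and no reset: what is moved stays moved. The work goes in short steps, Python scripts to look and compute and a tool call to move; the robot and the scene stay as the last step left them, time stands still between calls to the robot, and variables do not carry over. Pictures are saved under pics/ and viewed, and the job is handed in when it is done.

Besides the shell and the picture viewer there is one more tool, called by a JSON object that holds its "api" and its "payload". play_rows: Moves the arm, as the interface text tells. Its arguments: {"type":"object","properties":{"steps":{"type":"array","items":{"type":"object","properties":{"claw":{"type":"number"},"tx":{"type":"number"},"ty":{"type":"number"},"tz":{"type":"number"},"ax":{"type":"number"},"ay":{"type":"number"},"az":{"type":"number"}}}},"grip_force":{"type":"number"}},"required":["steps"]}

```bash
ls; mkdir -p pics; python3 - <<'E'
from plant import ctrl,cams
import cv2,numpy as np
s=ctrl.get_state()
print(s)
for n in ["scene","side","wrist"]:
    p,d=cams.read_camera(n); cv2.imwrite(f"pics/{n}0.png",p); np.save(f"pics/{n}0d.npy",d)
    print(n,cams.camera_model(n))
E
```

```text
pics
{'time': 0.0, 'qpos': array([ 1.06103264e+00,  2.87160366e-01,  1.57819733e+00, -1.18964969e-05,
        1.27858575e+00, -1.50026036e-01]), 'dq': array([ 5.62157279e-04,  8.48085337e-05,  1.61004178e-03, -7.06197097e-04,
        8.36301386e-05,  5.50952746e-04]), 'joint_efforts': array([-4.45553105e-04, -4.06003439e+01, -2.92617470e+01, -2.36798314e-04,
        6.00311992e-03,  7.81475194e-06]), 'eef_pos': array([0.23728384, 0.63121108, 0.2299397 ]), 'tcp_rot': array([ 0.6964865 , -0.12676591,  0.12623505, -0.69491127]), 'contact_force': array([ 0.06322678,  0.61560639, -0.06905652]), 'wrist_torque': array([-0.03887091, -0.04799772,  0.02278371]), 'opening': 1.00547824488853}
scene {'intrinsics': array([[471.06869756,   0.        , 282.57773431],
       [  0.        , 471.06869756, 219.2849325 ],
       [  0.        ,   0.        ,   1.        ]]), 'rvec': array([ 2.03760221,  1.56994595, -0.5563903 ]), 'tvec': array([-0.11789539, -0.33229533,  1.6039565 ])}
side {'intrinsics': array([[412.65372946,   0.        , 272.11888049],
       [  0.        , 412.65372946, 211.65858283],
       [  0.        ,   0.        ,   1.        ]]), 'rvec': array([ 2.29023454, -0.77402765,  0.30606053]), 'tvec': array([-0.4371236 ,  0.30102108,  0.96146705])}
wrist {'intrinsics': array([[343.52773031,   0.        , 285.50993013],
       [  0.        , 343.52773031, 210.65670852],
       [  0.        ,   0.        ,   1.        ]]), 'tool_from_camera': array([[-5.00655091e-05,  9.56932452e-01,  2.90310662e-01,
        -7.44643980e-02],
       [-2.32159346e-04, -2.90310666e-01,  9.56932424e-01,
        -1.42520518e-01],
       [ 9.99999972e-01, -1.94890243e-05,  2.36695363e-04,
         4.71870538e-04],
       [ 0.00000000e+00,  0.00000000e+00,  0.00000000e+00,
         1.00000000e+00]])}
```

View pics/scene0.png

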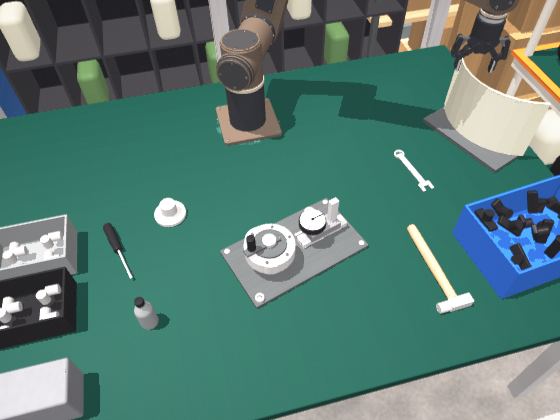

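View pics/side0.png

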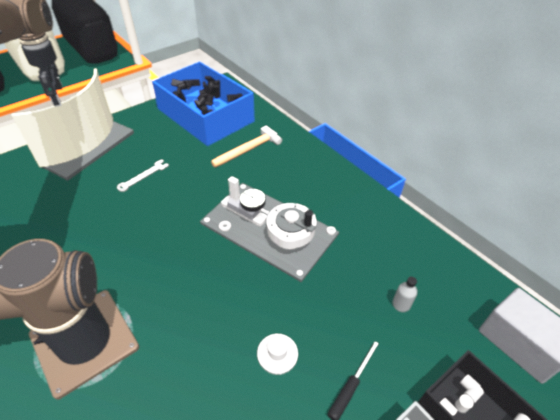

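View pics/wrist0.png

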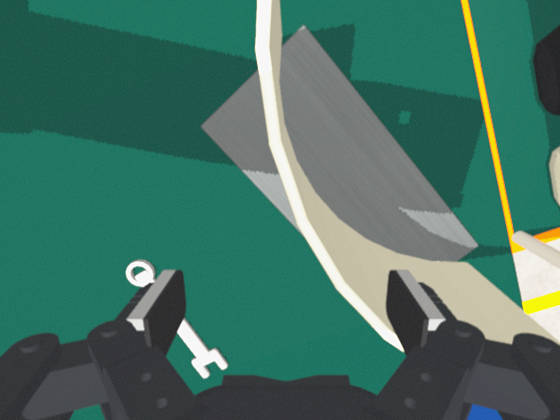

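```bash
python3 - <<'E'
import cv2,numpy as np
a=cv2.imread("pics/scene0.png")[185:310,210:380]; b=cv2.imread("pics/side0.png")[165:285,190:350]
cv2.imwrite("pics/ca.png",cv2.resize(a,None,fx=4.5,fy=4.5,interpolation=cv2.INTER_CUBIC))
cv2.imwrite("pics/cb.png",cv2.resize(b,None,fx=4.5,fy=4.5,interpolation=cv2.INTER_CUBIC))
E
```

```text
(no output)
```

View pics/ca.png

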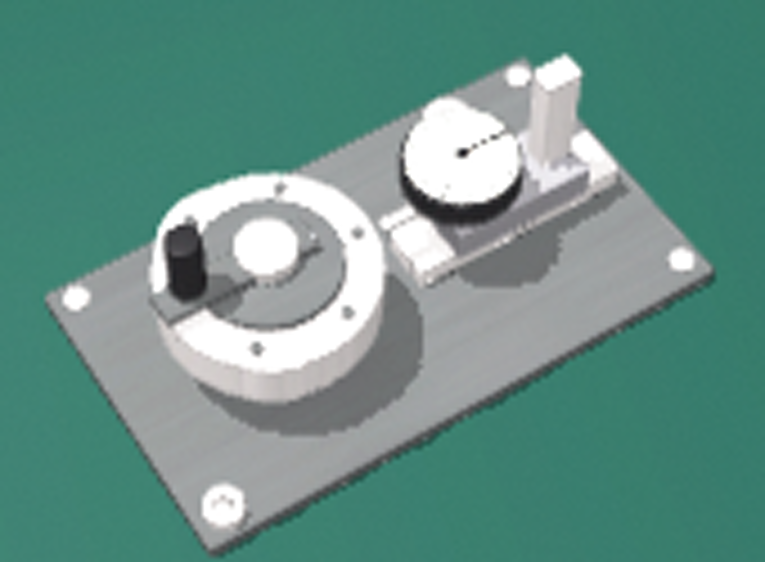

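View pics/cb.png

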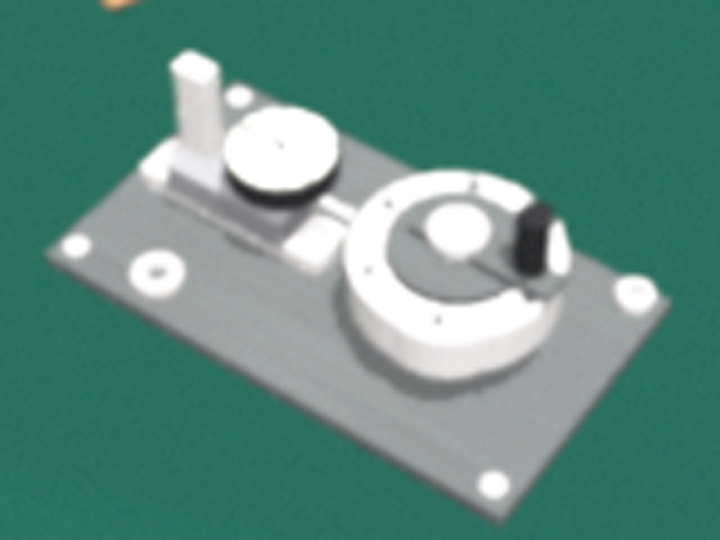

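```bash
cat > h.py <<'E'
import cv2,numpy as np
from plant import ctrl,cams
def ray(name,u,v,z):
    m=cams.camera_model(name); K=m["intrinsics"]; R=cv2.Rodrigues(m["rvec"])[0]; t=m["tvec"]
    d=R.T@np.linalg.inv(K)@np.array([u,v,1.]); c=-R.T@t
    return c+d*(z-c[2])/d[2]
def crop(name,x,y,f=4.5):
    ox,oy=dict(scene=(210,185),side=(190,165))[name]
    return (x+.5)/f-.5+ox,(y+.5)/f-.5+oy
E
python3 - <<'E'
from h import *
P={"scene":[("A",48,297,.012),("B",212,547,.012),("C",713,272,.012),("D",525,60,.012),("knob",184,232,.15),("handle",557,68,.13),("hub?",266,242,.1)],
"side":[("B'",668,300,.012),("A",500,517,.012),("D",48,255,.012),("C",235,84,.012),("knob",540,212,.15),("handle",195,62,.13),("hub?",457,222,.1)]}
for n in P:
    print(n)
    for l,x,y,z in P[n]: print(l,ray(n,*crop(n,x,y),z).round(4))
    q={l[0]:ray(n,*crop(n,x,y),z) for l,x,y,z in P[n]}
    print([np.linalg.norm(q[a]-q[b]).round(4) for a,b in ["AB","BC","CD","DA"]])
    yd=(q["C"]+q["D"]-q["A"]-q["B"])[:2]; yd/=np.linalg.norm(yd); c=(q["A"]+q["B"]+q["C"]+q["D"])[:2]/4
    print("ydir",yd,np.degrees(np.arctan2(yd[1],yd[0])),"axis",c-.075*yd)
E
```

```text
scene
A [ 0.5071 -0.1818  0.012 ]
B [ 0.6939 -0.123   0.012 ]
C [0.593  0.2068 0.012 ]
D [0.4046 0.1492 0.012 ]
knob [ 0.5815 -0.1049  0.15  ]
handle [0.5094 0.1278 0.13  ]
hub? [ 0.5639 -0.058   0.1   ]
[np.float64(0.1959), np.float64(0.3449), np.float64(0.1971), np.float64(0.3465)]
ydir [-0.29420964  0.95574091] 107.11015013670372 axis [ 0.57173375 -0.05886751]
side
B' [ 0.6932 -0.1218  0.012 ]
A [ 0.5041 -0.1816  0.012 ]
D [0.401  0.1484 0.012 ]
C [0.5882 0.2078 0.012 ]
knob [ 0.5872 -0.1063  0.15  ]
handle [0.5135 0.1321 0.13  ]
hub? [ 0.5759 -0.0497  0.1   ]
[np.float64(0.1983), np.float64(0.3459), np.float64(0.1964), np.float64(0.3458)]
ydir [-0.30092986  0.95364628] 107.51346117220325 axis [ 0.56919177 -0.05833428]
```

```bash
cat >> h.py <<'E'
from scipy.spatial.transform import Rotation as Ro
AX=np.array([.5705,-.0586]); th=np.radians(107.3)
FY=np.array([np.cos(th),np.sin(th),0]); FX=np.array([np.sin(th),-np.cos(th),0])
def Rt(sgn=1,yaw=0):  # tool z = sgn*FX rotated by yaw deg about world Z
    z=Ro.from_euler('z',yaw,degrees=True).apply(sgn*FX); y=np.array([0,0,-1.]); return np.c_[np.cross(y,z),y,z]
def rel(pos,R,s=None):
    s=s or ctrl.get_state(); R0=Ro.from_quat(s["tcp_rot"])
    t=R0.inv().apply(np.array(pos)-s["eef_pos"])*100
    a=(R0.inv()*Ro.from_matrix(R)).as_rotvec(degrees=True)
    return "t(cm)",t.round(2),"a(deg)",a.round(2)
E
python3 - <<'E'
from h import *
s=ctrl.get_state(); print(Ro.from_quat(s["tcp_rot"]).as_matrix().round(3)); print(s["eef_pos"])
h=AX+.205*FY[:2]; print("handle",h)
for sg in(1,-1): print(sg,rel([*h,.30],Rt(sg)))
E
```

```text
[[ 0.936 -0.001  0.352]
 [-0.352 -0.002  0.936]
 [-0.    -1.    -0.002]]
[0.23736894 0.63133166 0.23021586]
handle [0.50953815 0.13712596]
1 ('t(cm)', array([ 42.87,  -6.92, -36.69]), 'a(deg)', array([1.100e-01, 5.208e+01, 3.000e-02]))
-1 ('t(cm)', array([ 42.87,  -6.92, -36.69]), 'a(deg)', array([ 4.0000e-02, -1.2792e+02, -1.3000e-01]))
```

{"api": "play_rows", "payload": {"steps": [{"claw":8.5,"ty":-4},{"claw":8.5,"ty":-8},{"claw":8.5,"ty":-12},{"claw":8.5,"ty":-12},{"claw":8.5,"tx":42.9,"tz":-36.7,"ty":-12,"ay":52},{"claw":8.5,"tx":42.9,"tz":-36.7,"ty":-12,"ay":52},{"claw":8.5,"tx":42.9,"tz":-36.7,"ty":-12,"ay":52},{"claw":8.5,"tx":42.9,"tz":-36.7,"ty":-12,"ay":52},{"claw":8.5,"tx":42.9,"tz":-36.7,"ty":-12,"ay":52},{"claw":8.5,"tx":42.9,"tz":-36.7,"ty":-12,"ay":52},{"claw":8.5,"tx":42.9,"tz":-36.7,"ty":-12,"ay":52},{"claw":8.5,"tx":42.9,"tz":-36.7,"ty":-12,"ay":52}]}}

```text
invalid input at $.steps[0]: expected keys claw, tx, ty, tz, ax, ay, az
```

```bash
python3 - <<'E'
from h import *
h=AX+.205*FY[:2]
print(rel([*h,.25],Rt(1)))
E
```

```text
('t(cm)', array([ 42.87,  -1.92, -36.68]), 'a(deg)', array([1.100e-01, 5.208e+01, 3.000e-02]))
```

All keys are needed.

{"api": "play_rows", "payload": {"steps": [{"claw":8.5,"tx":0,"ty":-4,"tz":0,"ax":0,"ay":0,"az":0},{"claw":8.5,"tx":0,"ty":-8,"tz":0,"ax":0,"ay":0,"az":0},{"claw":8.5,"tx":0,"ty":-12,"tz":0,"ax":0,"ay":0,"az":0},{"claw":8.5,"tx":0,"ty":-12,"tz":0,"ax":0,"ay":0,"az":0},{"claw":8.5,"tx":42.9,"ty":-12,"tz":-36.7,"ax":0,"ay":52,"az":0},{"claw":8.5,"tx":42.9,"ty":-12,"tz":-36.7,"ax":0,"ay":52,"az":0},{"claw":8.5,"tx":42.9,"ty":-12,"tz":-36.7,"ax":0,"ay":52,"az":0},{"claw":8.5,"tx":42.9,"ty":-12,"tz":-36.7,"ax":0,"ay":52,"az":0},{"claw":8.5,"tx":42.9,"ty":-12,"tz":-36.7,"ax":0,"ay":52,"az":0},{"claw":8.5,"tx":42.9,"ty":-12,"tz":-36.7,"ax":0,"ay":52,"az":0},{"claw":8.5,"tx":42.9,"ty":-12,"tz":-36.7,"ax":0,"ay":52,"az":0},{"claw":8.5,"tx":42.9,"ty":-12,"tz":-36.7,"ax":0,"ay":52,"az":0}]}}

```text
time: 1.15
eef_pos: [0.3987, 0.3379, 0.3509]
tcp_rot: [0.569, -0.42, 0.42, -0.569]
contact_force: [0.8, -0.2, -0.4]
opening: 0.992
```

```bash
python3 - <<'E'
from h import *
h=AX+.205*FY[:2]
print(rel([*h,.25],Rt(1)), ctrl.get_state()['contact_force'])
E
```

```text
('t(cm)', array([22.45, 10.1 ,  4.68]), 'a(deg)', array([ 0.  , -0.17,  0.  ])) [ 0.77712535 -0.21444853 -0.35363753]
```

{"api": "play_rows", "payload": {"steps": [{"claw":5,"tx":22.4,"ty":10,"tz":4.7,"ax":0,"ay":0,"az":0},{"claw":5,"tx":22.4,"ty":10,"tz":4.7,"ax":0,"ay":0,"az":0},{"claw":5,"tx":22.4,"ty":10,"tz":4.7,"ax":0,"ay":0,"az":0},{"claw":5,"tx":22.4,"ty":10,"tz":4.7,"ax":0,"ay":0,"az":0},{"claw":5,"tx":22.4,"ty":10,"tz":4.7,"ax":0,"ay":0,"az":0},{"claw":5,"tx":22.4,"ty":10,"tz":4.7,"ax":0,"ay":0,"az":0},{"claw":5,"tx":22.4,"ty":10,"tz":4.7,"ax":0,"ay":0,"az":0},{"claw":5,"tx":22.4,"ty":10,"tz":4.7,"ax":0,"ay":0,"az":0},{"claw":5,"tx":22.4,"ty":10,"tz":4.7,"ax":0,"ay":0,"az":0}]}}

```text
time: 1.9
eef_pos: [0.5101, 0.1402, 0.2513]
tcp_rot: [-0.57, 0.419, -0.419, 0.57]
contact_force: [0.1, 0.5, -1.1]
opening: 0.586
```

```bash
cat >> h.py <<'E'
def wray(s,u,v,z):
    m=cams.camera_model("wrist");K=m["intrinsics"];T=m["tool_from_camera"];R=Ro.from_quat(s["tcp_rot"]).as_matrix()
    c=R@T[:3,3]+s["eef_pos"]; d=R@T[:3,:3]@np.linalg.inv(K)@np.array([u,v,1.]); return c+d*(z-c[2])/d[2]
def fix(p): q=np.array(p[:2])-AX; return np.array([q@FX[:2],q@FY[:2]]).round(4)
def shot(n,f):
    s=ctrl.get_state(); p,d=cams.read_camera(n); cv2.imwrite(f"pics/{f}.png",p); np.save(f"pics/{f}.npy",d); return s,p,d
E
python3 - <<'E'
from h import *
s,p,d=shot("wrist","w1"); print(s["eef_pos"],s["qpos"])
E
```

```text
[0.51007661 0.14017724 0.25128004] [ 7.60116908e-02 -5.38104369e-02  1.91208589e+00  5.77263198e-04
  1.28367662e+00 -2.26940960e-01]
```

View pics/w1.png

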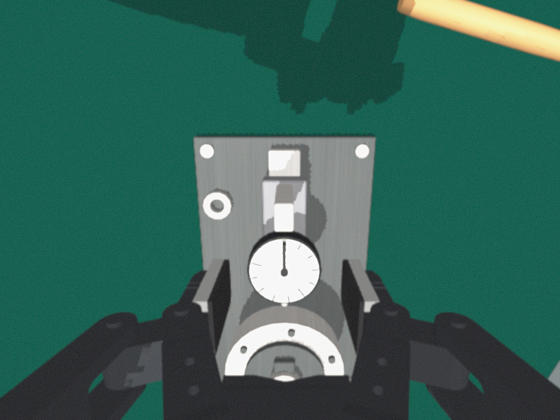

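```bash
python3 - <<'E'
from h import *
s=ctrl.get_state()
p=cv2.imread("pics/w1.png"); c=p[130:380,190:380]
cv2.imwrite("pics/w1c.png",cv2.resize(c,None,fx=3.0,fy=3.0,interpolation=cv2.INTER_CUBIC)[:600])
for n,u,v,z in [("handle",284,217,.13),("dial",284,271,.097),("cornL",195,137,.012),("cornR",375,137,.012)]:
    w=wray(s,u,v,z); print(n,w.round(4),fix(w))
print(cv2.imread("pics/w1.png")[195:245:2,284].tolist())
E
```

```text
handle [0.5123 0.1301 0.13  ] [0.0005 0.1975]
dial [0.5315 0.0682 0.097 ] [0.0005 0.1327]
cornL [0.4033 0.1522 0.012 ] [-0.097  0.251]
cornR [0.5909 0.2111 0.012 ] [0.0996 0.2514]
[[138, 141, 143], [138, 141, 142], [140, 143, 143], [135, 139, 142], [190, 197, 198], [248, 248, 248], [247, 247, 247], [247, 247, 247], [247, 247, 247], [247, 247, 247], [247, 247, 247], [247, 247, 247], [247, 247, 247], [247, 247, 247], [247, 247, 247], [247, 247, 247], [247, 247, 247], [249, 249, 249], [183, 188, 194], [35, 35, 33], [38, 37, 41], [82, 83, 83], [202, 213, 214], [142, 149, 148], [52, 50, 52]]
```

View pics/w1c.png

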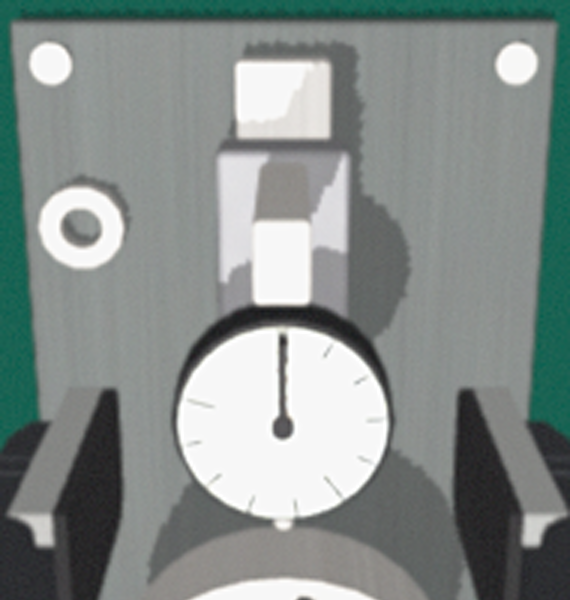

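```bash
python3 - <<'E'
from h import *
print(rel([.5123,.1301,.100],Rt(1)))
E
```

```text
('t(cm)', array([ 1.09, 15.19, -0.13]), 'a(deg)', array([-0.05,  0.13, -0.01]))
```

{"api": "play_rows", "payload": {"grip_force": 40, "steps": [{"claw":5,"tx":1.1,"ty":3,"tz":-0.1,"ax":0,"ay":0,"az":0},{"claw":5,"tx":1.1,"ty":7,"tz":-0.1,"ax":0,"ay":0,"az":0},{"claw":5,"tx":1.1,"ty":11,"tz":-0.1,"ax":0,"ay":0,"az":0},{"claw":5,"tx":1.1,"ty":14,"tz":-0.1,"ax":0,"ay":0,"az":0},{"claw":5,"tx":1.1,"ty":15.2,"tz":-0.1,"ax":0,"ay":0,"az":0},{"claw":5,"tx":1.1,"ty":15.2,"tz":-0.1,"ax":0,"ay":0,"az":0},{"claw":3,"tx":1.1,"ty":15.2,"tz":-0.1,"ax":0,"ay":0,"az":0},{"claw":1.2,"tx":1.1,"ty":15.2,"tz":-0.1,"ax":0,"ay":0,"az":0},{"claw":1.2,"tx":1.1,"ty":15.2,"tz":-0.1,"ax":0,"ay":0,"az":0},{"claw":1.2,"tx":1.1,"ty":15.2,"tz":-0.1,"ax":0,"ay":0,"az":0},{"claw":1.2,"tx":1.1,"ty":15.2,"tz":-0.1,"ax":0,"ay":0,"az":0}]}}

```text
time: 2.87
eef_pos: [0.5117, 0.1291, 0.1024]
tcp_rot: [0.571, -0.419, 0.418, -0.569]
contact_force: [-8.8, -2.5, 8.4]
opening: 0.181
```

```bash
python3 - <<'E'
from h import *
s,p,d=shot("wrist","w2"); print(s["eef_pos"],s["contact_force"],s["opening"],fix(s["eef_pos"]))
E
```

```text
[0.51173215 0.12906484 0.10239545] [-8.82946654 -2.48996489  8.44779304] 0.180959490295418 [-0.0003  0.1967]
```

View pics/w2.png

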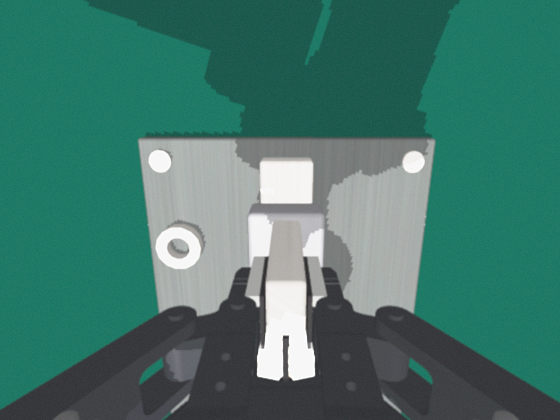

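{"api": "play_rows", "payload": {"steps": [{"claw":1.2,"tx":0.3,"ty":-0.2,"tz":0,"ax":0,"ay":0,"az":0},{"claw":1.2,"tx":0.6,"ty":-0.2,"tz":0,"ax":0,"ay":0,"az":0},{"claw":1.2,"tx":0.9,"ty":-0.2,"tz":0,"ax":0,"ay":0,"az":0},{"claw":1.2,"tx":1.2,"ty":-0.2,"tz":0,"ax":0,"ay":0,"az":0},{"claw":1.2,"tx":1.4,"ty":-0.2,"tz":0,"ax":0,"ay":0,"az":0},{"claw":1.2,"tx":1.4,"ty":-0.2,"tz":0,"ax":0,"ay":0,"az":0},{"claw":1.2,"tx":1.4,"ty":-0.2,"tz":0,"ax":0,"ay":0,"az":0}]}}

```text
time: 3.5
eef_pos: [0.5152, 0.118, 0.1025]
tcp_rot: [-0.569, 0.421, -0.417, 0.57]
contact_force: [-6.0, 6.9, -0.9]
opening: 0.182
```

```bash
python3 - <<'E'
from h import *
s,p,d=shot("wrist","w3"); print(s["eef_pos"],s["contact_force"],s["opening"],fix(s["eef_pos"]))
_,a,_=shot("scene","s3"); _,b,_=shot("side","d3")
a=cv2.resize(a[190:260,280:370],None,fx=4.4,fy=6,interpolation=cv2.INTER_CUBIC)
b=cv2.resize(b[165:235,210:300],None,fx=4.4,fy=6,interpolation=cv2.INTER_CUBIC)
cv2.imwrite("pics/c3.png",np.hstack([a,b]))
E
```

```text
[0.51515776 0.11803475 0.10248366] [-5.96011748  6.92718951 -0.9014386 ] 0.1816162807830488 [-0.0003  0.1851]
```

View pics/w3.png

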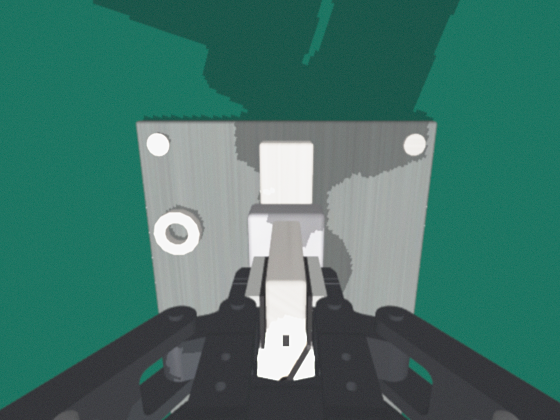

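View pics/c3.png

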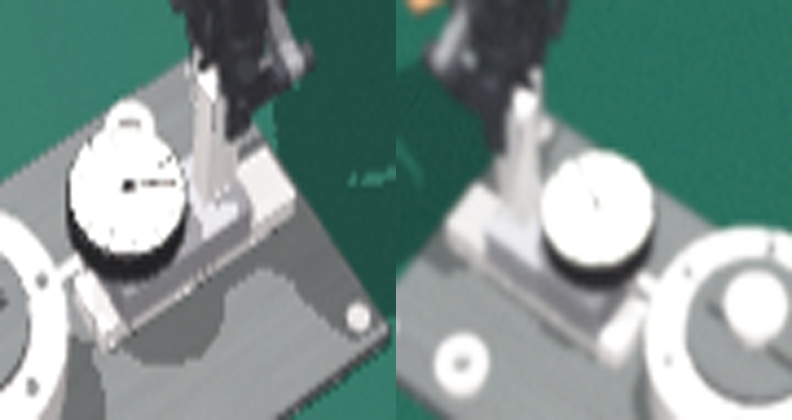

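```bash
python3 - <<'E'
from h import *
p=cv2.imread("pics/w3.png"); 
cv2.imwrite("pics/w3c.png",cv2.resize(p[320:390,240:330],None,fx=8,fy=8,interpolation=cv2.INTER_CUBIC))
p=cv2.imread("pics/s3.png")[200:250,290:345]
cv2.imwrite("pics/s3c.png",cv2.resize(p,None,fx=12,fy=12,interpolation=cv2.INTER_CUBIC))
E
```

```text
(no output)
```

View pics/w3c.png

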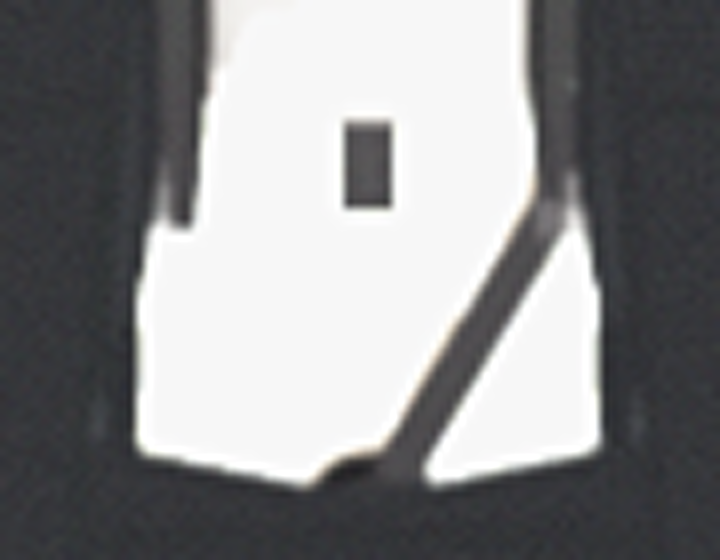

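View pics/s3c.png

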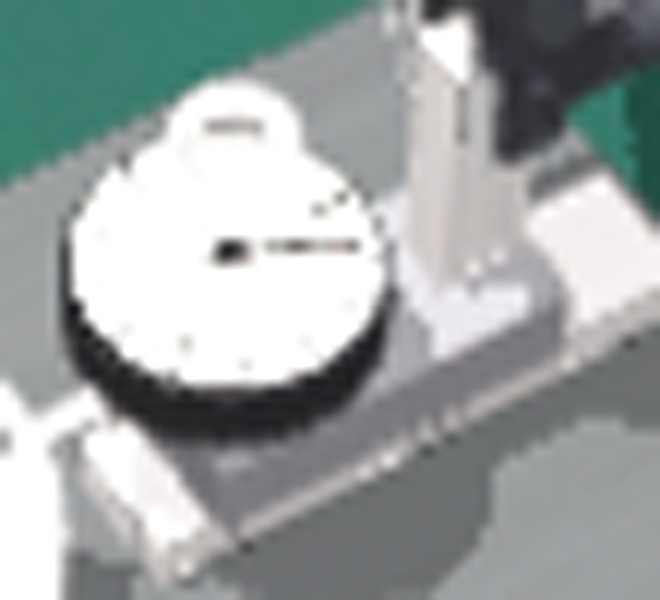

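```bash
cat >> h.py <<'E'
def needle(A,B):
    d=fix(B)-fix(A); return np.arctan2(d[0],d[1])  # cw from +FY seen from above
E
python3 - <<'E'
from h import *
s=ctrl.get_state()
f=lambda x,y:((x+.5)/8-.5+240,(y+.5)/8-.5+320)
A,B=[wray(s,*f(*q),.0975) for q in [(407,460),(548,215)]]
print(fix(A),fix(B),needle(A,B))
g=lambda x,y:((x+.5)/12-.5+290,(y+.5)/12-.5+200)
A,B=[ray("scene",*g(*q),.0975) for q in [(232,252),(357,245)]]
print(fix(A),fix(B),needle(A,B))
E
```

```text
[0.0021 0.1239] [0.011  0.1429] 0.4380668363311203
[-0.0008  0.1199] [0.012  0.1436] 0.49519859732431537
```

{"api": "play_rows", "payload": {"steps": [{"claw":1.2,"tx":0.1,"ty":0,"tz":0,"ax":0,"ay":0,"az":0},{"claw":1.2,"tx":0.2,"ty":0,"tz":0,"ax":0,"ay":0,"az":0},{"claw":1.2,"tx":0.23,"ty":0,"tz":0,"ax":0,"ay":0,"az":0},{"claw":1.2,"tx":0.23,"ty":0,"tz":0,"ax":0,"ay":0,"az":0},{"claw":1.2,"tx":0.23,"ty":0,"tz":0,"ax":0,"ay":0,"az":0}]}}

```text
time: 4.07
eef_pos: [0.5157, 0.1164, 0.1025]
tcp_rot: [-0.569, 0.421, -0.417, 0.57]
contact_force: [-5.6, 8.3, 0.5]
opening: 0.179
```

```bash
python3 - <<'E'
from h import *
s,p,d=shot("scene","s4"); print(s["eef_pos"],s["contact_force"],s["opening"],fix(s["eef_pos"]))
p=p[200:250,290:345]
cv2.imwrite("pics/s4c.png",cv2.resize(p,None,fx=12,fy=12,interpolation=cv2.INTER_CUBIC))
E
```

```text
[0.51565044 0.11637802 0.10246487] [-5.59499727  8.30472581  0.52360082] 0.17869295069897137 [-0.0003  0.1834]
```

View pics/s4c.png

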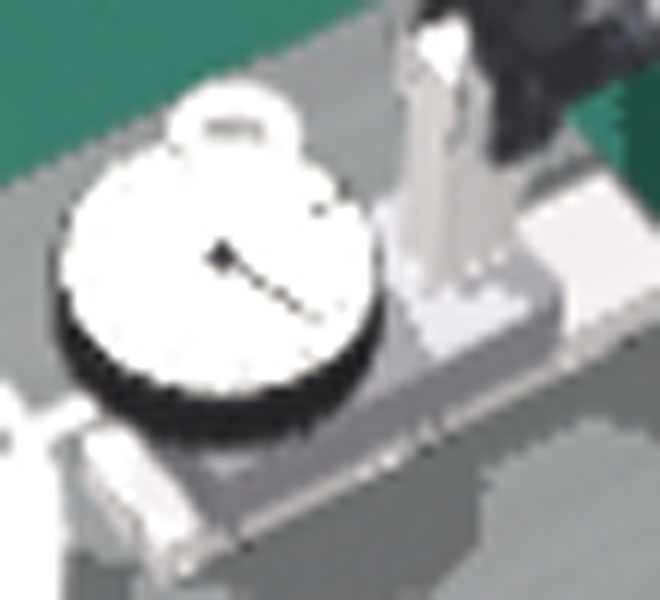

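```bash
python3 - <<'E'
from h import *
g=lambda x,y:((x+.5)/12-.5+290,(y+.5)/12-.5+200)
A,B=[ray("scene",*g(*q),.0975) for q in [(222,258),(318,320)]]
print(fix(A),fix(B),needle(A,B))
E
```

```text
[-0.0006  0.1171] [0.0243 0.1251] 1.2599280513888316
```

{"api": "play_rows", "payload": {"steps": [{"claw":1.5,"tx":-0.2,"ty":0,"tz":0,"ax":0,"ay":0,"az":0},{"claw":3,"tx":-0.2,"ty":0,"tz":0,"ax":0,"ay":0,"az":0},{"claw":5,"tx":-0.2,"ty":0,"tz":0,"ax":0,"ay":0,"az":0},{"claw":5,"tx":-0.2,"ty":0,"tz":0,"ax":0,"ay":0,"az":0},{"claw":5,"tx":-0.2,"ty":-3,"tz":0,"ax":0,"ay":0,"az":0},{"claw":5,"tx":-0.2,"ty":-7,"tz":0,"ax":0,"ay":0,"az":0},{"claw":5,"tx":-0.2,"ty":-10,"tz":0,"ax":0,"ay":0,"az":0},{"claw":5,"tx":4,"ty":-10,"tz":0,"ax":0,"ay":0,"az":0},{"claw":5,"tx":8,"ty":-10,"tz":0,"ax":0,"ay":0,"az":0},{"claw":5,"tx":12,"ty":-10,"tz":0,"ax":0,"ay":0,"az":0},{"claw":5,"tx":12,"ty":-10,"tz":0,"ax":0,"ay":0,"az":0}]}}

```text
time: 5.03
eef_pos: [0.5559, -0.0068, 0.2032]
tcp_rot: [-0.569, 0.418, -0.423, 0.569]
contact_force: [0.4, -0.7, 0.1]
opening: 0.588
```

```bash
python3 - <<'E'
from h import *
s,p,d=shot("wrist","w5"); print(s["eef_pos"],s["contact_force"],s["opening"],fix(s["eef_pos"]))
E
```

```text
[ 0.55593294 -0.00684209  0.20321508] [ 0.42463081 -0.7081003   0.12714352] 0.5875521623881271 [0.0015 0.0537]
```

View pics/w5.png

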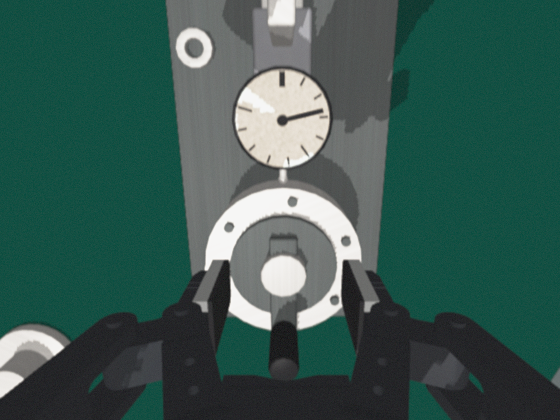

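```bash
python3 - <<'E'
from h import *
s=ctrl.get_state()
for n,u,v,z in [("knobtop",284,366,.15),("dial",282.5,120.5,.0975),("needletip",323,110,.0975)]:
    w=wray(s,u,v,z); print(n,w.round(4),fix(w))
print(needle(wray(s,282.5,120.5,.0975),wray(s,323,110,.0975)))
print(rel([.5848,-.106,.108],Rt(1)))
E
```

```text
knobtop [ 0.5822 -0.0966  0.15  ] [-0.0002 -0.0398]
dial [0.5339 0.0575 0.0975] [-0.0004  0.1217]
needletip [0.5586 0.0724 0.0975] [0.0276 0.1286]
1.3291818225493632
('t(cm)', array([10.59,  9.48, -0.15]), 'a(deg)', array([-0.15, -0.22,  0.1 ]))
```

{"api": "play_rows", "payload": {"grip_force": 30, "steps": [{"claw":5,"tx":4,"ty":0,"tz":-0.1,"ax":0,"ay":0,"az":0},{"claw":5,"tx":8,"ty":0,"tz":-0.1,"ax":0,"ay":0,"az":0},{"claw":5,"tx":10.6,"ty":0,"tz":-0.1,"ax":0,"ay":0,"az":0},{"claw":5,"tx":10.6,"ty":0,"tz":-0.1,"ax":0,"ay":0,"az":0},{"claw":5,"tx":10.6,"ty":4,"tz":-0.1,"ax":0,"ay":0,"az":0},{"claw":5,"tx":10.6,"ty":8,"tz":-0.1,"ax":0,"ay":0,"az":0},{"claw":5,"tx":10.6,"ty":9.4,"tz":-0.1,"ax":0,"ay":0,"az":0},{"claw":5,"tx":10.6,"ty":9.4,"tz":-0.1,"ax":0,"ay":0,"az":0},{"claw":3,"tx":10.6,"ty":9.4,"tz":-0.1,"ax":0,"ay":0,"az":0},{"claw":1.5,"tx":10.6,"ty":9.4,"tz":-0.1,"ax":0,"ay":0,"az":0},{"claw":1.5,"tx":10.6,"ty":9.4,"tz":-0.1,"ax":0,"ay":0,"az":0},{"claw":1.5,"tx":10.6,"ty":9.4,"tz":-0.1,"ax":0,"ay":0,"az":0}]}}

```text
time: 6.08
eef_pos: [0.5854, -0.1022, 0.1099]
tcp_rot: [-0.569, 0.417, -0.42, 0.57]
contact_force: [-0.2, 1.7, 2.9]
opening: 0.248
```

```bash
python3 - <<'E'
from h import *
s=ctrl.get_state(); print(s["eef_pos"],s["contact_force"],s["opening"],fix(s["eef_pos"]))
_,a,_=shot("scene","s6"); _,b,_=shot("side","d6")
cv2.imwrite("pics/c6.png",np.hstack([cv2.resize(x,None,fx=3.,fy=3.,interpolation=cv2.INTER_CUBIC) for x in (a[170:300,225:357],b[150:280,200:332])]))
E
```

```text
[ 0.58536093 -0.10216928  0.10989196] [-0.19507086  1.72042509  2.89968342] 0.24842103154236428 [ 0.0012 -0.046 ]
```

View pics/c6.png

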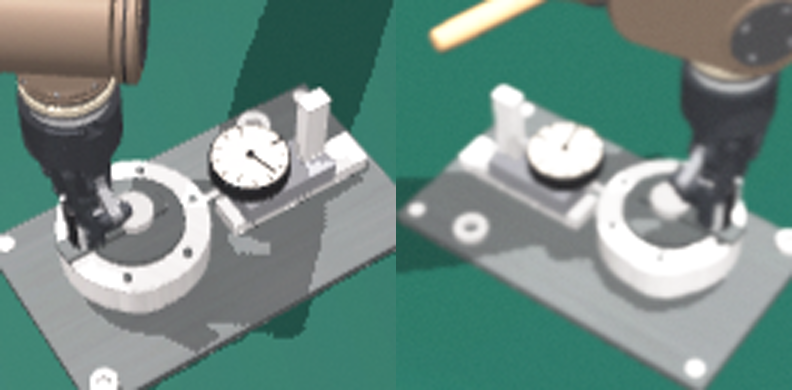

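```bash
cat >> h.py <<'E'
def rect(p,name,cy,s=None,cx=0,half=.04,n=320):
    pts=[];w=[]
    for a,b in [(-1,1),(1,1),(1,-1),(-1,-1)]:
        q=AX+FX[:2]*(cx+a*half)+FY[:2]*(cy+b*half); W=np.array([*q,.0975])
        if name=="wrist":
            m=cams.camera_model(name);T=m["tool_from_camera"]
            R=Ro.from_quat(s["tcp_rot"]).as_matrix(); c=T[:3,:3].T@(R.T@(W-s["eef_pos"])-T[:3,3]); u=m["intrinsics"]@c; u=u[:2]/u[2]
        else:
            m=cams.camera_model(name); u=cv2.projectPoints(W[None],m["rvec"],m["tvec"],m["intrinsics"],None)[0].ravel()
        pts.append(u)
    H=cv2.getPerspectiveTransform(np.float32(pts),np.float32([(0,0),(n,0),(n,n),(0,n)]))
    return cv2.warpPerspective(p,H,(n,n),flags=cv2.INTER_LINEAR)
def read_needle(r,c,r0=6,r1=20,px=4):
    g=cv2.cvtColor(r,cv2.COLOR_BGR2GRAY).astype(np.float32)
    an=np.radians(np.arange(0,360,1)); rr=np.arange(r0*px,r1*px)
    mx=(c[0]+np.outer(np.sin(an),rr)).astype(np.float32); my=(c[1]-np.outer(np.cos(an),rr)).astype(np.float32)
    v=cv2.remap(g,mx,my,cv2.INTER_LINEAR).mean(1); v=np.convolve(np.r_[v[-3:],v,v[:3]],np.ones(7)/7,'valid')
    k=v.argmin(); w=np.median(v)-v[(k+np.arange(-12,13))%360]; w=np.clip(w-.4*w.max(),0,None)
    a=(k+(w*np.arange(-12,13)).sum()/w.sum())
    return np.radians(a), np.median(v)-v[k]
E
python3 - <<'E'
from h import *
o=[rect(cv2.imread(f"pics/{f}.png"),n,.1185) for f,n in (("s6","scene"),("d6","side"))]
cv2.imwrite("pics/r6.png",np.hstack(o))
E
```

```text
(no output)
```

View pics/r6.png

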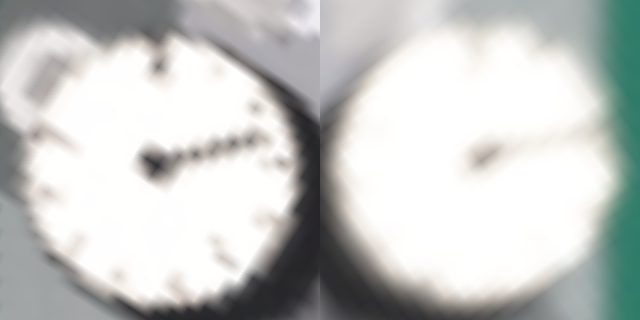

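```bash
cat > step.py <<'E'
import sys
from h import *
th0=float(sys.argv[1]); tag=sys.argv[2]
s=ctrl.get_state(); print("t",round(s["time"],2),"fix",fix(s["eef_pos"]),"F",s["contact_force"].round(1),"op",round(s["opening"],3))
k=fix(s["eef_pos"])-np.array([.0007,.0035]); print("knob angle deg",np.degrees(np.arctan2(k[0],-k[1])).round(1),"r",np.linalg.norm(k).round(4))
_,a,_=shot("scene",f"s_{tag}"); r=rect(a,"scene",.1185)
s,w,_=shot("wrist",f"w_{tag}"); rw=rect(w,"wrist",.1217,s)
cv2.imwrite(f"pics/r_{tag}.png",np.hstack([r,rw]))
print("scene",np.round(read_needle(r,(155,160)),2),"wrist",np.round(read_needle(rw,(159,160)),2))
E
python3 - <<'E'
import numpy as np
for t in range(0,400,20):
    c=lambda a:(5*np.cos(np.radians(a)),5*np.sin(np.radians(a)))
    print(t+20,[(round(c(t+d)[0]-c(t)[0],2),round(c(t+d)[1]-c(t)[1],2)) for d in (10,20)])
E
python3 step.py 0 t0
```

```text
20 [(np.float64(-0.08), np.float64(0.87)), (np.float64(-0.3), np.float64(1.71))]
40 [(np.float64(-0.37), np.float64(0.79)), (np.float64(-0.87), np.float64(1.5))]
60 [(np.float64(-0.62), np.float64(0.62)), (np.float64(-1.33), np.float64(1.12))]
80 [(np.float64(-0.79), np.float64(0.37)), (np.float64(-1.63), np.float64(0.59))]
100 [(np.float64(-0.87), np.float64(0.08)), (np.float64(-1.74), np.float64(0.0))]
120 [(np.float64(-0.84), np.float64(-0.23)), (np.float64(-1.63), np.float64(-0.59))]
140 [(np.float64(-0.71), np.float64(-0.5)), (np.float64(-1.33), np.float64(-1.12))]
160 [(np.float64(-0.5), np.float64(-0.71)), (np.float64(-0.87), np.float64(-1.5))]
180 [(np.float64(-0.23), np.float64(-0.84)), (np.float64(-0.3), np.float64(-1.71))]
200 [(np.float64(0.08), np.float64(-0.87)), (np.float64(0.3), np.float64(-1.71))]
220 [(np.float64(0.37), np.float64(-0.79)), (np.float64(0.87), np.float64(-1.5))]
240 [(np.float64(0.62), np.float64(-0.62)), (np.float64(1.33), np.float64(-1.12))]
260 [(np.float64(0.79), np.float64(-0.37)), (np.float64(1.63), np.float64(-0.59))]
280 [(np.float64(0.87), np.float64(-0.08)), (np.float64(1.74), np.float64(-0.0))]
300 [(np.float64(0.84), np.float64(0.23)), (np.float64(1.63), np.float64(0.59))]
320 [(np.float64(0.71), np.float64(0.5)), (np.float64(1.33), np.float64(1.12))]
340 [(np.float64(0.5), np.float64(0.71)), (np.float64(0.87), np.float64(1.5))]
360 [(np.float64(0.23), np.float64(0.84)), (np.float64(0.3), np.float64(1.71))]
380 [(np.float64(-0.08), np.float64(0.87)), (np.float64(-0.3), np.float64(1.71))]
400 [(np.float64(-0.37), np.float64(0.79)), (np.float64(-0.87), np.float64(1.5))]
t 6.18 fix [ 0.0012 -0.046 ] F [0.5 1.8 5.2] op 0.247
knob angle deg 0.6 r 0.0495
scene [ 1.44 89.14] wrist [nan  0.]h.py:46: RuntimeWarning: invalid value encountered in scalar divide
  a=(k+(w*np.arange(-12,13)).sum()/w.sum())
```

{"api": "play_rows", "payload": {"steps": [{"claw":1.5,"tx":-0.08,"ty":0,"tz":0.87,"ax":0,"ay":0,"az":0},{"claw":1.5,"tx":-0.3,"ty":0,"tz":1.71,"ax":0,"ay":0,"az":0},{"claw":1.5,"tx":-0.3,"ty":0,"tz":1.71,"ax":0,"ay":0,"az":0}]}}

```text
time: 6.53
eef_pos: [0.6008, -0.0936, 0.1099]
tcp_rot: [-0.569, 0.418, -0.419, 0.57]
contact_force: [-1.3, 4.3, 6.5]
opening: 0.251
```

```bash
python3 step.py 20 t20 2>/dev/null
```

```text
t 6.53 fix [ 0.0186 -0.0425] F [-1.3  4.3  6.5] op 0.251
knob angle deg 21.3 r 0.0494
scene [ 1.42 93.16] wrist [nan  0.]
```

View pics/s_t20.png

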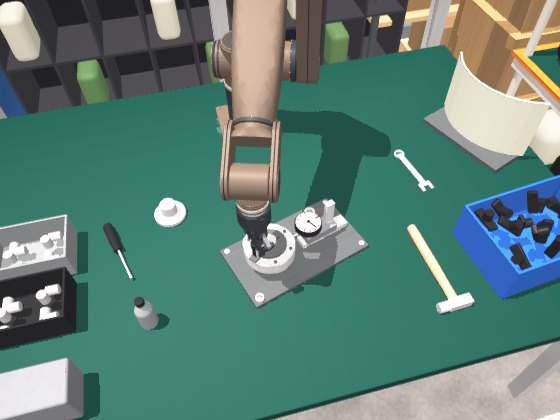

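The crank follows; the dial at (309,223) is clear. Continue in 20° steps.

{"api": "play_rows", "payload": {"steps": [{"claw":1.5,"tx":-0.37,"ty":0,"tz":0.79,"ax":0,"ay":0,"az":0},{"claw":1.5,"tx":-0.87,"ty":0,"tz":1.5,"ax":0,"ay":0,"az":0},{"claw":1.5,"tx":-0.87,"ty":0,"tz":1.5,"ax":0,"ay":0,"az":0}]}}

```text
time: 6.88
eef_pos: [0.612, -0.0808, 0.1098]
tcp_rot: [-0.57, 0.418, -0.419, 0.57]
contact_force: [-4.3, 3.0, 7.5]
opening: 0.25
```

```bash
python3 step.py 40 t40 2>/dev/null
```

```text
t 6.88 fix [ 0.033  -0.0335] F [-4.3  3.   7.5] op 0.25
knob angle deg 41.1 r 0.0491
scene [ 1.41 91.58] wrist [nan  0.]
```

{"api": "play_rows", "payload": {"steps": [{"claw":1.5,"tx":-0.62,"ty":0,"tz":0.62,"ax":0,"ay":0,"az":0},{"claw":1.5,"tx":-1.33,"ty":0,"tz":1.12,"ax":0,"ay":0,"az":0},{"claw":1.5,"tx":-1.33,"ty":0,"tz":1.12,"ax":0,"ay":0,"az":0}]}}

```text
time: 7.23
eef_pos: [0.6182, -0.065, 0.1098]
tcp_rot: [0.57, -0.418, 0.419, -0.57]
contact_force: [-5.0, 2.4, 8.9]
opening: 0.248
```

```bash
python3 step.py 60 t60 2>/dev/null
```

```text
t 7.23 fix [ 0.0437 -0.0203] F [-5.   2.4  8.9] op 0.248
knob angle deg 61.0 r 0.0491
scene [ 1.4  92.21] wrist [nan  0.]
```

{"api": "play_rows", "payload": {"steps": [{"claw":1.5,"tx":-0.79,"ty":-0.1,"tz":0.37,"ax":0,"ay":0,"az":0},{"claw":1.5,"tx":-1.63,"ty":-0.1,"tz":0.59,"ax":0,"ay":0,"az":0},{"claw":1.5,"tx":-1.63,"ty":-0.1,"tz":0.59,"ax":0,"ay":0,"az":0}]}}

```text
time: 7.58
eef_pos: [0.6187, -0.0479, 0.1099]
tcp_rot: [0.57, -0.418, 0.419, -0.57]
contact_force: [-2.9, -0.1, 5.7]
opening: 0.25
```

```bash
python3 step.py 80 t80 2>/dev/null
```

```text
t 7.58 fix [ 0.0492 -0.0042] F [-2.9 -0.1  5.7] op 0.25
knob angle deg 81.0 r 0.0491
scene [ 1.4  86.88] wrist [nan  0.]
```

{"api": "play_rows", "payload": {"steps": [{"claw":1.5,"tx":-0.87,"ty":0,"tz":0.08,"ax":0,"ay":0,"az":0},{"claw":1.5,"tx":-1.74,"ty":0,"tz":0,"ax":0,"ay":0,"az":0},{"claw":1.5,"tx":-1.74,"ty":0,"tz":0,"ax":0,"ay":0,"az":0}]}}

```text
time: 7.93
eef_pos: [0.6135, -0.0315, 0.1099]
tcp_rot: [0.57, -0.418, 0.419, -0.57]
contact_force: [-2.5, -1.2, 5.7]
opening: 0.247
```

```bash
python3 step.py 100 t100 2>/dev/null
```

```text
t 7.93 fix [0.0491 0.0131] F [-2.5 -1.2  5.7] op 0.247
knob angle deg 101.2 r 0.0493
scene [ 1.61 98.57] wrist [ -0.  180.8]
```

{"api": "play_rows", "payload": {"steps": [{"claw":1.5,"tx":-0.84,"ty":0,"tz":-0.23,"ax":0,"ay":0,"az":0},{"claw":1.5,"tx":-1.63,"ty":0,"tz":-0.59,"ax":0,"ay":0,"az":0},{"claw":1.5,"tx":-1.63,"ty":0,"tz":-0.59,"ax":0,"ay":0,"az":0}]}}

```text
time: 8.28
eef_pos: [0.6029, -0.0178, 0.1098]
tcp_rot: [0.57, -0.418, 0.419, -0.57]
contact_force: [-2.9, -2.2, 6.7]
opening: 0.248
```

```bash
python3 step.py 120 t120 2>/dev/null
```

```text
t 8.28 fix [0.0431 0.0293] F [-2.9 -2.2  6.7] op 0.248
knob angle deg 121.3 r 0.0496
scene [  2.37 100.46] wrist [  2.5  137.17]
```

View pics/r_t120.png

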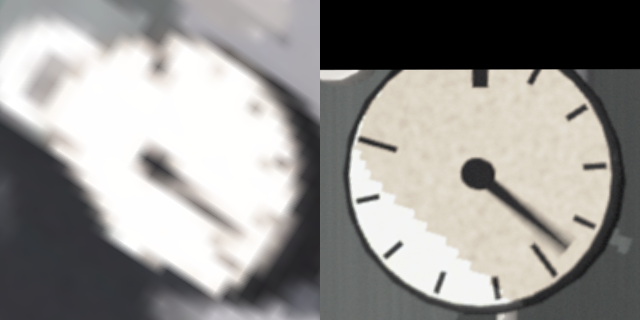

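```bash
sed -i 's/(159,160)/(158,173)/' step.py; sed -i 's/,s); *$/,s)/' step.py
```

{"api": "play_rows", "payload": {"steps": [{"claw":1.5,"tx":-0.71,"ty":0,"tz":-0.5,"ax":0,"ay":0,"az":0},{"claw":1.5,"tx":-0.71,"ty":0,"tz":-0.5,"ax":0,"ay":0,"az":0}]}}

```text
time: 8.55
eef_pos: [0.5962, -0.0127, 0.1099]
tcp_rot: [0.57, -0.418, 0.419, -0.57]
contact_force: [-3.0, -1.8, 6.2]
opening: 0.246
```

```bash
python3 step.py 130 t130 2>/dev/null
```

```text
t 8.55 fix [0.0382 0.0362] F [-3.  -1.8  6.2] op 0.246
knob angle deg 131.1 r 0.0498
scene [ 1.78 99.79] wrist [  1.68 157.99]
```

{"api": "play_rows", "payload": {"steps": [{"claw":1.5,"tx":-0.62,"ty":0,"tz":-0.62,"ax":0,"ay":0,"az":0},{"claw":1.5,"tx":-0.62,"ty":0,"tz":-0.62,"ax":0,"ay":0,"az":0}]}}

```text
time: 8.82
eef_pos: [0.5886, -0.0086, 0.1099]
tcp_rot: [-0.57, 0.417, -0.42, 0.57]
contact_force: [-0.7, -2.0, 6.8]
opening: 0.25
```

```bash
python3 step.py 140 t140 2>/dev/null
```

```text
t 8.82 fix [0.0321 0.0424] F [-0.7 -2.   6.8] op 0.25
knob angle deg 141.1 r 0.05
scene [ 1.43 92.33] wrist [  1.36 162.29]
```

{"api": "play_rows", "payload": {"steps": [{"claw":1.5,"tx":-0.5,"ty":0,"tz":-0.71,"ax":0,"ay":0,"az":0},{"claw":1.5,"tx":-0.5,"ty":0,"tz":-0.71,"ax":0,"ay":0,"az":0}]}}

```text
time: 9.08
eef_pos: [0.5803, -0.0059, 0.1099]
tcp_rot: [-0.57, 0.417, -0.42, 0.57]
contact_force: [-1.2, -2.8, 6.6]
opening: 0.248
```

```bash
python3 step.py 150 t150 2>/dev/null
```

```text
t 9.08 fix [0.025  0.0474] F [-1.2 -2.8  6.6] op 0.248
knob angle deg 151.0 r 0.0502
scene [ 1.4 82.1] wrist [  1.32 169.02]
```

View pics/r_t150.png

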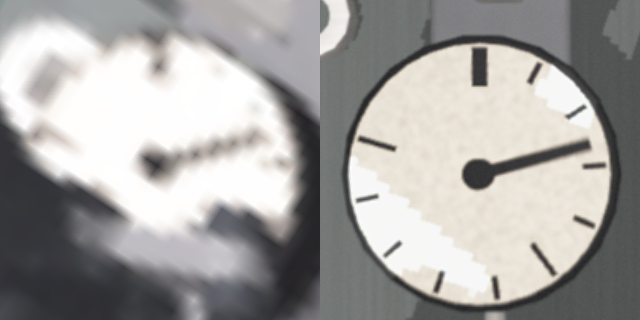

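```bash
python3 - <<'E'
import numpy as np
for t in range(150,390,20):
    c=lambda a:(5*np.cos(np.radians(a)),5*np.sin(np.radians(a)))
    print(t+20,[(round(float(c(t+d)[0]-c(t)[0]),2),round(float(c(t+d)[1]-c(t)[1]),2)) for d in (10,20)])
E
```

```text
170 [(-0.37, -0.79), (-0.59, -1.63)]
190 [(-0.08, -0.87), (0.0, -1.74)]
210 [(0.23, -0.84), (0.59, -1.63)]
230 [(0.5, -0.71), (1.12, -1.33)]
250 [(0.71, -0.5), (1.5, -0.87)]
270 [(0.84, -0.23), (1.71, -0.3)]
290 [(0.87, 0.08), (1.71, 0.3)]
310 [(0.79, 0.37), (1.5, 0.87)]
330 [(0.62, 0.62), (1.12, 1.33)]
350 [(0.37, 0.79), (0.59, 1.63)]
370 [(0.08, 0.87), (0.0, 1.74)]
390 [(-0.23, 0.84), (-0.59, 1.63)]
```

{"api": "play_rows", "payload": {"steps": [{"claw":1.5,"tx":-0.37,"ty":0,"tz":-0.79,"ax":0,"ay":0,"az":0},{"claw":1.5,"tx":-0.59,"ty":0,"tz":-1.63,"ax":0,"ay":0,"az":0},{"claw":1.5,"tx":-0.59,"ty":0,"tz":-1.63,"ax":0,"ay":0,"az":0}]}}

```text
time: 9.43
eef_pos: [0.5625, -0.0051, 0.1098]
tcp_rot: [-0.57, 0.418, -0.419, 0.57]
contact_force: [-1.0, -2.7, 7.3]
opening: 0.249
```

```bash
python3 step.py 170 t170 2>/dev/null
```

```text
t 9.43 fix [0.0083 0.0534] F [-1.  -2.7  7.3] op 0.249
knob angle deg 171.3 r 0.0505
scene [  2.7  155.48] wrist [  1.32 165.39]
```

{"api": "play_rows", "payload": {"steps": [{"claw":1.5,"tx":-0.08,"ty":0,"tz":-0.87,"ax":0,"ay":0,"az":0},{"claw":1.5,"tx":0,"ty":0,"tz":-1.74,"ax":0,"ay":0,"az":0},{"claw":1.5,"tx":0,"ty":0,"tz":-1.74,"ax":0,"ay":0,"az":0}]}}

```text
time: 9.78
eef_pos: [0.5457, -0.0105, 0.1098]
tcp_rot: [-0.57, 0.418, -0.419, 0.57]
contact_force: [0.4, -2.1, 8.7]
opening: 0.25
```

```bash
python3 step.py 190 t190 2>/dev/null
```

```text
t 9.78 fix [-0.0094  0.0533] F [ 0.4 -2.1  8.7] op 0.25
knob angle deg -168.5 r 0.0508
scene [ 1.41 91.16] wrist [  1.32 163.73]
```

{"api": "play_rows", "payload": {"steps": [{"claw":1.5,"tx":0.23,"ty":0,"tz":-0.84,"ax":0,"ay":0,"az":0},{"claw":1.5,"tx":0.59,"ty":0,"tz":-1.63,"ax":0,"ay":0,"az":0},{"claw":1.5,"tx":0.59,"ty":0,"tz":-1.63,"ax":0,"ay":0,"az":0}]}}

```text
time: 10.13
eef_pos: [0.5321, -0.0211, 0.1098]
tcp_rot: [-0.569, 0.418, -0.42, 0.57]
contact_force: [0.1, -2.2, 8.2]
opening: 0.249
```

```bash
python3 step.py 210 t210 2>/dev/null
```

```text
t 10.13 fix [-0.0256  0.0472] F [ 0.1 -2.2  8.2] op 0.249
knob angle deg -149.0 r 0.051
scene [ 1.41 95.26] wrist [  1.32 164.9 ]
```

{"api": "play_rows", "payload": {"steps": [{"claw":1.5,"tx":0.5,"ty":0,"tz":-0.71,"ax":0,"ay":0,"az":0},{"claw":1.5,"tx":1.12,"ty":0,"tz":-1.33,"ax":0,"ay":0,"az":0},{"claw":1.5,"tx":1.12,"ty":0,"tz":-1.33,"ax":0,"ay":0,"az":0}]}}

```text
time: 10.48
eef_pos: [0.5229, -0.0357, 0.1098]
tcp_rot: [-0.569, 0.418, -0.419, 0.57]
contact_force: [-0.2, -1.4, 8.1]
opening: 0.245
```

```bash
python3 step.py 230 t230 2>/dev/null
```

```text
t 10.48 fix [-0.0386  0.0361] F [-0.2 -1.4  8.1] op 0.245
knob angle deg -129.7 r 0.0511
scene [  2.26 121.01] wrist [  2.23 163.92]
```

{"api": "play_rows", "payload": {"steps": [{"claw":1.5,"tx":0.71,"ty":0,"tz":-0.5,"ax":0,"ay":0,"az":0},{"claw":1.5,"tx":0.71,"ty":0,"tz":-0.5,"ax":0,"ay":0,"az":0}]}}

```text
time: 10.75
eef_pos: [0.5204, -0.0436, 0.1098]
tcp_rot: [-0.569, 0.418, -0.419, 0.57]
contact_force: [-0.0, 0.1, 7.8]
opening: 0.245
```

```bash
python3 step.py 240 t240 2>/dev/null
```

```text
t 10.75 fix [-0.0434  0.0292] F [-0.   0.1  7.8] op 0.245
knob angle deg -120.2 r 0.051
scene [ 3.11 86.17] wrist [  3.06 169.95]
```

{"api": "play_rows", "payload": {"steps": [{"claw":1.5,"tx":0.79,"ty":0,"tz":-0.37,"ax":0,"ay":0,"az":0},{"claw":1.5,"tx":0.79,"ty":0,"tz":-0.37,"ax":0,"ay":0,"az":0}]}}

```text
time: 11.02
eef_pos: [0.5192, -0.0523, 0.1098]
tcp_rot: [-0.569, 0.418, -0.419, 0.57]
contact_force: [0.4, -0.4, 9.3]
opening: 0.247
```

```bash
python3 step.py 250 t250 2>/dev/null
```

```text
t 11.02 fix [-0.0471  0.0213] F [ 0.4 -0.4  9.3] op 0.247
knob angle deg -110.4 r 0.051
scene [ 3.27 74.73] wrist [  3.24 165.47]
```

{"api": "play_rows", "payload": {"steps": [{"claw":1.5,"tx":0.84,"ty":0,"tz":-0.23,"ax":0,"ay":0,"az":0},{"claw":1.5,"tx":0.84,"ty":0,"tz":-0.23,"ax":0,"ay":0,"az":0}]}}

```text
time: 11.28
eef_pos: [0.5195, -0.0611, 0.1098]
tcp_rot: [-0.569, 0.418, -0.419, 0.57]
contact_force: [-0.3, -1.0, 8.5]
opening: 0.253
```

```bash
python3 step.py 260 t260 2>/dev/null
```

```text
t 11.28 fix [-0.0494  0.0128] F [-0.3 -1.   8.5] op 0.253
knob angle deg -100.5 r 0.051
scene [ 2.78 95.47] wrist [  2.68 175.82]
```

View pics/r_t240.png

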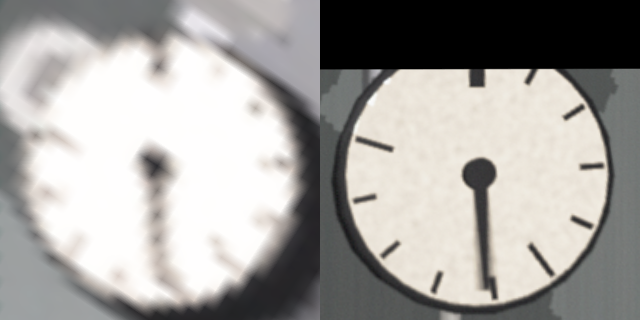

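{"api": "play_rows", "payload": {"steps": [{"claw":1.5,"tx":0.87,"ty":0,"tz":-0.08,"ax":0,"ay":0,"az":0},{"claw":1.5,"tx":1.74,"ty":0,"tz":0,"ax":0,"ay":0,"az":0},{"claw":1.5,"tx":1.74,"ty":0,"tz":0,"ax":0,"ay":0,"az":0}]}}

```text
time: 11.63
eef_pos: [0.5248, -0.0779, 0.1098]
tcp_rot: [-0.569, 0.418, -0.419, 0.57]
contact_force: [0.2, -0.4, 8.7]
opening: 0.249
```

```bash
python3 step.py 280 t280 2>/dev/null
```

```text
t 11.63 fix [-0.0494 -0.0049] F [ 0.2 -0.4  8.7] op 0.249
knob angle deg -80.5 r 0.0508
scene [ 1.36 93.15] wrist [nan  0.]
```

{"api": "play_rows", "payload": {"steps": [{"claw":1.5,"tx":0.84,"ty":0,"tz":0.23,"ax":0,"ay":0,"az":0},{"claw":1.5,"tx":1.63,"ty":0,"tz":0.59,"ax":0,"ay":0,"az":0},{"claw":1.5,"tx":1.63,"ty":0,"tz":0.59,"ax":0,"ay":0,"az":0}]}}

```text
time: 11.98
eef_pos: [0.5355, -0.0918, 0.1098]
tcp_rot: [-0.569, 0.418, -0.419, 0.57]
contact_force: [0.3, -1.1, 8.5]
opening: 0.249
```

```bash
python3 step.py 300 t300 2>/dev/null
```

```text
t 11.98 fix [-0.0433 -0.0212] F [ 0.3 -1.1  8.5] op 0.249
knob angle deg -60.7 r 0.0505
scene [ 1.37 94.87] wrist [nan  0.]
```

{"api": "play_rows", "payload": {"steps": [{"claw":1.5,"tx":0.71,"ty":0,"tz":0.5,"ax":0,"ay":0,"az":0},{"claw":1.5,"tx":1.33,"ty":0,"tz":1.12,"ax":0,"ay":0,"az":0},{"claw":1.5,"tx":1.33,"ty":0,"tz":1.12,"ax":0,"ay":0,"az":0}]}}

```text
time: 12.33
eef_pos: [0.5503, -0.1011, 0.1098]
tcp_rot: [-0.569, 0.418, -0.419, 0.57]
contact_force: [-0.3, -1.4, 8.1]
opening: 0.248
```

```bash
python3 step.py 320 t320 2>/dev/null
```

```text
t 12.33 fix [-0.0319 -0.0345] F [-0.3 -1.4  8.1] op 0.248
knob angle deg -40.6 r 0.0501
scene [ 1.38 98.26] wrist [nan  0.]
```

{"api": "play_rows", "payload": {"steps": [{"claw":1.5,"tx":0.5,"ty":0,"tz":0.71,"ax":0,"ay":0,"az":0},{"claw":1.5,"tx":0.87,"ty":0,"tz":1.5,"ax":0,"ay":0,"az":0},{"claw":1.5,"tx":0.87,"ty":0,"tz":1.5,"ax":0,"ay":0,"az":0}]}}

```text
time: 12.68
eef_pos: [0.5673, -0.1047, 0.1098]
tcp_rot: [-0.57, 0.418, -0.419, 0.57]
contact_force: [1.6, -0.2, 7.9]
opening: 0.248
```

```bash
python3 step.py 340 t340 2>/dev/null
```

```text
t 12.68 fix [-0.0168 -0.0431] F [ 1.6 -0.2  7.9] op 0.248
knob angle deg -20.6 r 0.0498
scene [ 1.39 88.95] wrist [nan  0.]
```

{"api": "play_rows", "payload": {"steps": [{"claw":1.5,"tx":0.23,"ty":0,"tz":0.84,"ax":0,"ay":0,"az":0},{"claw":1.5,"tx":0.3,"ty":0,"tz":1.71,"ax":0,"ay":0,"az":0},{"claw":1.5,"tx":0.3,"ty":0,"tz":1.71,"ax":0,"ay":0,"az":0}]}}

```text
time: 13.03
eef_pos: [0.5845, -0.1023, 0.1098]
tcp_rot: [-0.57, 0.418, -0.419, 0.57]
contact_force: [2.2, -0.2, 8.3]
opening: 0.249
```

```bash
python3 step.py 360 t360 2>/dev/null
```

```text
t 13.03 fix [ 0.0004 -0.0459] F [ 2.2 -0.2  8.3] op 0.249
knob angle deg -0.3 r 0.0494
scene [ 1.4  87.29] wrist [nan  0.]
```

{"api": "play_rows", "payload": {"steps": [{"claw":1.5,"tx":-0.17,"ty":0,"tz":-1.29,"ax":0,"ay":0,"az":0},{"claw":1.5,"tx":-0.67,"ty":0,"tz":-2.5,"ax":0,"ay":0,"az":0},{"claw":1.5,"tx":-1.46,"ty":0,"tz":-3.54,"ax":0,"ay":0,"az":0},{"claw":1.5,"tx":-2.5,"ty":0,"tz":-4.33,"ax":0,"ay":0,"az":0},{"claw":1.5,"tx":-3.71,"ty":0,"tz":-4.83,"ax":0,"ay":0,"az":0},{"claw":1.5,"tx":-5,"ty":0,"tz":-5,"ax":0,"ay":0,"az":0},{"claw":1.5,"tx":-6.04,"ty":0,"tz":-4.89,"ax":0,"ay":0,"az":0},{"claw":1.5,"tx":-6.55,"ty":0,"tz":-4.75,"ax":0,"ay":0,"az":0},{"claw":1.5,"tx":-7.03,"ty":0,"tz":-4.57,"ax":0,"ay":0,"az":0},{"claw":1.5,"tx":-7.03,"ty":0,"tz":-4.57,"ax":0,"ay":0,"az":0}]}}

```text
time: 13.97
eef_pos: [0.5195, -0.0483, 0.1098]
tcp_rot: [-0.57, 0.418, -0.419, 0.57]
contact_force: [1.5, -0.1, 8.1]
opening: 0.247
```

```bash
python3 step.py 246 b246 2>/dev/null
```

```text
t 13.97 fix [-0.0456  0.025 ] F [ 1.5 -0.1  8.1] op 0.247
knob angle deg -114.9 r 0.051
scene [ 3.24 79.46] wrist [  3.18 174.67]
```

View pics/r_b246.png

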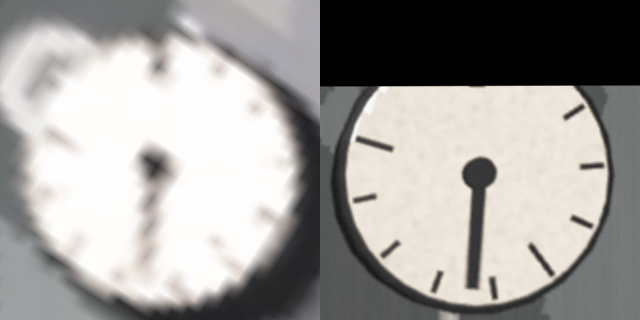

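{"api": "play_rows", "payload": {"steps": [{"claw":1.5,"tx":0.2,"ty":0,"tz":-0.09,"ax":0,"ay":0,"az":0},{"claw":1.5,"tx":0.2,"ty":0,"tz":-0.09,"ax":0,"ay":0,"az":0},{"claw":1.5,"tx":0.2,"ty":0,"tz":-0.09,"ax":0,"ay":0,"az":0}]}}

```text
time: 14.32
eef_pos: [0.5193, -0.0503, 0.1098]
tcp_rot: [-0.569, 0.418, -0.419, 0.571]
contact_force: [1.2, 2.1, 8.3]
opening: 0.247
```

```bash
python3 step.py 248 b248 2>/dev/null
```

```text
t 14.32 fix [-0.0464  0.0232] F [1.2 2.1 8.3] op 0.247
knob angle deg -112.7 r 0.0511
scene [ 3.19 95.73] wrist [  3.11 152.73]
```

{"api": "play_rows", "payload": {"steps": [{"claw":1.5,"tx":-0.36,"ty":0,"tz":0.16,"ax":0,"ay":0,"az":0},{"claw":1.5,"tx":-0.36,"ty":0,"tz":0.16,"ax":0,"ay":0,"az":0},{"claw":1.5,"tx":-0.36,"ty":0,"tz":0.16,"ax":0,"ay":0,"az":0}]}}

```text
time: 14.67
eef_pos: [0.5197, -0.0471, 0.1098]
tcp_rot: [-0.57, 0.418, -0.419, 0.57]
contact_force: [0.3, -0.1, 8.3]
opening: 0.246
```

```bash
python3 step.py 244 b244 2>/dev/null
```

```text
t 14.67 fix [-0.0451  0.0261] F [ 0.3 -0.1  8.3] op 0.246
knob angle deg -116.3 r 0.0511
scene [ 3.09 81.97] wrist [  3.06 171.5 ]
```

{"api": "play_rows", "payload": {"steps": [{"claw":1.5,"tx":-0.2,"ty":0,"tz":0.1,"ax":0,"ay":0,"az":0},{"claw":1.5,"tx":-0.2,"ty":0,"tz":0.1,"ax":0,"ay":0,"az":0},{"claw":1.5,"tx":-0.2,"ty":0,"tz":0.1,"ax":0,"ay":0,"az":0}]}}

```text
time: 15.02
eef_pos: [0.52, -0.0452, 0.1098]
tcp_rot: [-0.57, 0.418, -0.419, 0.57]
contact_force: [-0.0, -1.4, 8.0]
opening: 0.249
```

```bash
python3 step.py 242 b242 2>/dev/null
```

```text
t 15.02 fix [-0.0442  0.0278] F [-0.  -1.4  8. ] op 0.249
knob angle deg -118.4 r 0.0511
scene [ 3.04 97.57] wrist [  3.03 152.9 ]
```

```bash
python3 - <<'E'
import cv2,numpy as np
o=[cv2.resize(cv2.imread(f"pics/r_{t}.png")[:,320:],(260,260)) for t in ("t250","b246","b248","b244","b242")]
o.append(o[0]*0)
cv2.imwrite("pics/cmp.png",np.vstack([np.hstack(o[:3]),np.hstack(o[3:])]))
E
```

```text
(no output)
```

View pics/cmp.png

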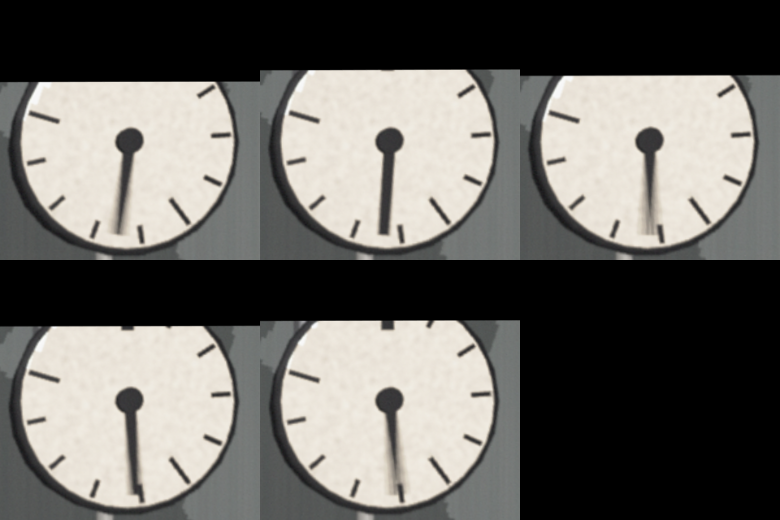

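View pics/w_b242.png

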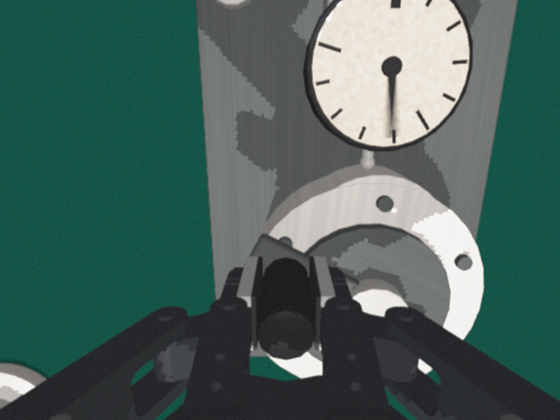

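{"api": "play_rows", "payload": {"steps": [{"claw":1.5,"tx":0,"ty":0,"tz":0,"ax":0,"ay":0,"az":0},{"claw":1.5,"tx":0,"ty":0,"tz":0,"ax":0,"ay":0,"az":0},{"claw":1.5,"tx":0,"ty":0,"tz":0,"ax":0,"ay":0,"az":0},{"claw":1.5,"tx":0,"ty":0,"tz":0,"ax":0,"ay":0,"az":0},{"claw":1.5,"tx":0,"ty":0,"tz":0,"ax":0,"ay":0,"az":0},{"claw":1.5,"tx":0,"ty":0,"tz":0,"ax":0,"ay":0,"az":0}]}}

```text
time: 15.62
eef_pos: [0.52, -0.0452, 0.1098]
tcp_rot: [-0.57, 0.418, -0.419, 0.57]
contact_force: [1.2, -2.1, 8.8]
opening: 0.25
```

```bash
python3 step.py 242 c242 2>/dev/null;python3 step.py 242 c242b 2>/dev/null
```

```text
t 15.62 fix [-0.0442  0.0278] F [ 1.2 -2.1  8.8] op 0.25
knob angle deg -118.4 r 0.0511
scene [ 3.06 86.78] wrist [  3.   168.61]
t 15.72 fix [-0.0442  0.0278] F [ 0.1 -0.7  9.1] op 0.248
knob angle deg -118.4 r 0.0511
scene [ 3.01 96.09] wrist [  2.91 151.09]
```

{"api": "play_rows", "payload": {"steps": [{"claw":1.5,"tx":0.2,"ty":0,"tz":-0.09,"ax":0,"ay":0,"az":0},{"claw":1.5,"tx":0.2,"ty":0,"tz":-0.09,"ax":0,"ay":0,"az":0},{"claw":1.5,"tx":0.2,"ty":0,"tz":-0.09,"ax":0,"ay":0,"az":0},{"claw":1.5,"tx":0.2,"ty":0,"tz":-0.09,"ax":0,"ay":0,"az":0},{"claw":1.5,"tx":0.2,"ty":0,"tz":-0.09,"ax":0,"ay":0,"az":0},{"claw":1.5,"tx":0.2,"ty":0,"tz":-0.09,"ax":0,"ay":0,"az":0}]}}

```text
time: 16.32
eef_pos: [0.5198, -0.0465, 0.1098]
tcp_rot: [-0.569, 0.418, -0.419, 0.571]
contact_force: [0.1, 1.1, 8.5]
opening: 0.247
```

```bash
python3 step.py 242 c244 2>/dev/null;python3 step.py 242 c244b 2>/dev/null
```

```text
t 16.32 fix [-0.0448  0.0266] F [0.1 1.1 8.5] op 0.247
knob angle deg -116.9 r 0.051
scene [ 3.01 91.54] wrist [  2.97 172.17]
t 16.42 fix [-0.0448  0.0266] F [0.6 1.7 8.3] op 0.249
knob angle deg -116.9 r 0.051
scene [ 3.06 97.72] wrist [  3.04 149.8 ]
```

{"api": "play_rows", "payload": {"steps": [{"claw":1.5,"tx":0.2,"ty":0,"tz":-0.09,"ax":0,"ay":0,"az":0},{"claw":1.5,"tx":0.2,"ty":0,"tz":-0.09,"ax":0,"ay":0,"az":0},{"claw":1.5,"tx":0.2,"ty":0,"tz":-0.09,"ax":0,"ay":0,"az":0},{"claw":1.5,"tx":0.2,"ty":0,"tz":-0.09,"ax":0,"ay":0,"az":0},{"claw":1.5,"tx":0.2,"ty":0,"tz":-0.09,"ax":0,"ay":0,"az":0},{"claw":1.5,"tx":0.2,"ty":0,"tz":-0.09,"ax":0,"ay":0,"az":0}]}}

```text
time: 17.02
eef_pos: [0.5195, -0.0485, 0.1098]
tcp_rot: [-0.569, 0.418, -0.419, 0.571]
contact_force: [0.7, 1.8, 9.0]
opening: 0.249
```

```bash
python3 step.py 242 c246 2>/dev/null;python3 step.py 242 c246b 2>/dev/null
```

```text
t 17.02 fix [-0.0457  0.0249] F [0.7 1.8 9. ] op 0.249
knob angle deg -114.8 r 0.0511
scene [ 3.1  83.23] wrist [  3.06 161.49]
t 17.12 fix [-0.0457  0.0249] F [2.6 1.7 9.5] op 0.248
knob angle deg -114.8 r 0.0511
scene [ 3.06 99.69] wrist [  2.96 151.58]
```

{"api": "play_rows", "payload": {"steps": [{"claw":2.5,"tx":0,"ty":0,"tz":0,"ax":0,"ay":0,"az":0},{"claw":3.5,"tx":0,"ty":0,"tz":0,"ax":0,"ay":0,"az":0},{"claw":3.5,"tx":0,"ty":0,"tz":0,"ax":0,"ay":0,"az":0},{"claw":3.5,"tx":0,"ty":0,"tz":0,"ax":0,"ay":0,"az":0},{"claw":3.5,"tx":0,"ty":0,"tz":0,"ax":0,"ay":0,"az":0}]}}

```text
time: 17.63
eef_pos: [0.5183, -0.049, 0.1074]
tcp_rot: [0.57, -0.419, 0.418, -0.57]
contact_force: [-0.6, 0.5, 0.5]
opening: 0.413
```

```bash
python3 step.py 242 e1 2>/dev/null;python3 step.py 242 e2 2>/dev/null
```

```text
t 17.63 fix [-0.047   0.0247] F [-0.6  0.5  0.5] op 0.413
knob angle deg -114.0 r 0.0522
scene [ 3.09 83.29] wrist [  3.   175.93]
t 17.73 fix [-0.0465  0.0244] F [-0.2  0.3 -0.5] op 0.408
knob angle deg -113.9 r 0.0516
scene [ 3.01 90.32] wrist [  2.94 155.33]
```

View pics/w_e2.png

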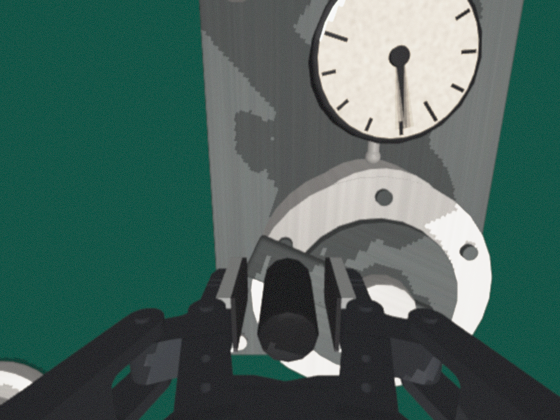

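```bash
for i in 1 2 3 4; do python3 step.py 242 f$i 2>/dev/null|grep scene; done; python3 - <<'E'
import cv2,numpy as np
o=[cv2.resize(cv2.imread(f"pics/r_{t}.png")[:,320:],(260,260)) for t in ("e1","e2","f1","f2","f3","f4")]
cv2.imwrite("pics/cmp2.png",np.vstack([np.hstack(o[:3]),np.hstack(o[3:])]))
E
```

```text
scene [  3.03 104.83] wrist [  3.02 157.36]
scene [ 3.07 87.91] wrist [  2.98 175.75]
scene [ 3.   88.07] wrist [  2.93 161.11]
scene [  3.03 102.21] wrist [  3.02 153.09]
```

View pics/cmp2.png

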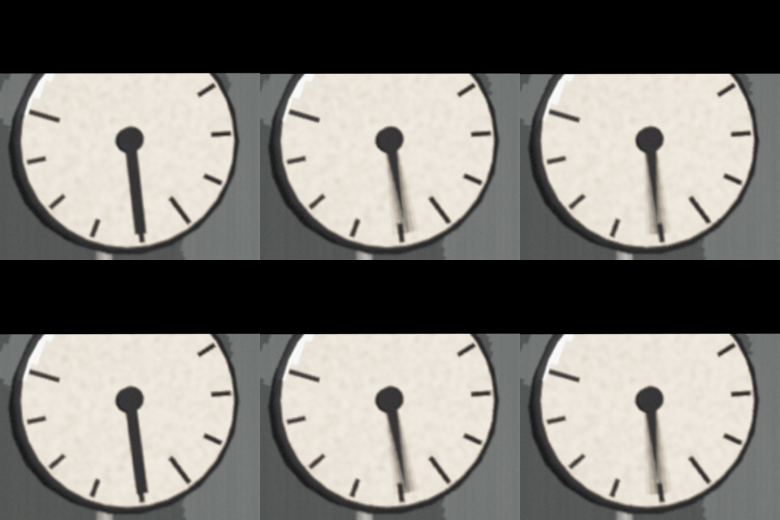

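```bash
python3 - <<'E'
from h import *
s=ctrl.get_state()
for q in [(289,338),(289,334),(289,342)]:
    f=fix(wray(s,*q,.15)); print(f,np.degrees(np.arctan2(f[0],-f[1])),np.linalg.norm(f))
f=fix(wray(s,387,297,.1)); print("cap?",f)
print(s["time"])
E
python3 - <<'E'
import cv2,numpy as np
o=[cv2.imread(f"pics/w_{t}.png")[150:390,180:500] for t in ("t240","t250","b246","e1")]
cv2.imwrite("pics/cmp3.png",np.vstack([np.hstack(o[:2]),np.hstack(o[2:])]))
E
```

```text
[-0.0451  0.0221] -116.1058784468598 0.0502236995849569
[-0.0451  0.0237] -117.721876335419 0.05094801271884901
[-0.0451  0.0205] -114.44395478041653 0.04954048849173775
cap? [0.0042 0.0082]
18.2333
```

View pics/cmp3.png

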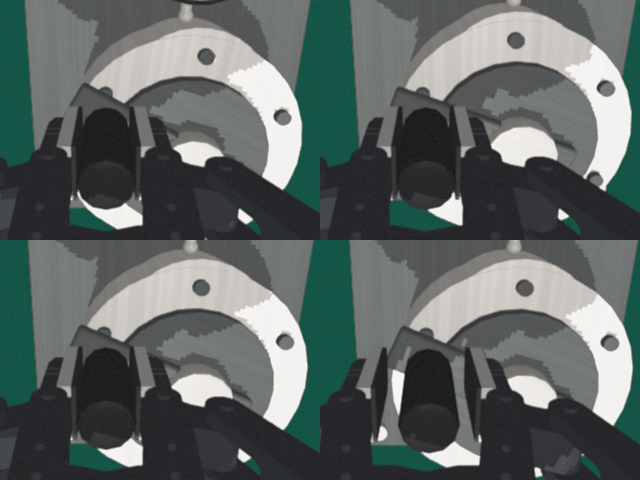

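```bash
cat > hole.py <<'E'
from h import *
def holes(img,s):
    g=cv2.cvtColor(img,cv2.COLOR_BGR2GRAY)
    return g
E
python3 - <<'E'
from h import *
s0=ctrl.get_state()
D={"t230":((-.0386,.0361),None),"t240":((-.0434,.0292),(386,207)),"t250":((-.0471,.0213),(376,190)),"t260":((-.0494,.0128),None),"b246":((-.0456,.025),(381,198)),"b248":((-.0464,.0232),None),"b242":((-.0442,.0278),None),"c246b":((-.0457,.0249),None),"e1":((-.047,.0247),(385,198)),"f4":((-.0465,.0244),None)}
for k,(f,px) in D.items():
    s=dict(s0); z=.1074 if k[0] in"ef" else .1098
    s["eef_pos"]=np.array([*(AX+FX[:2]*f[0]+FY[:2]*f[1]),z]); s["tcp_rot"]=np.array([-.5695,.418,-.419,.57])
    img=cv2.imread(f"pics/w_{k}.png"); g=cv2.cvtColor(img,cv2.COLOR_BGR2GRAY)
    # predicted search: dark small blobs in the bright rim
    t=cv2.threshold(g,110,255,cv2.THRESH_BINARY_INV)[1]
    n,l,st,c=cv2.connectedComponentsWithStats(t)
    out=[]
    for i in range(1,n):
        if 60<st[i,4]<400 and abs(st[i,2]-st[i,3])<8:
            w=fix(wray(s,*c[i],.083)); r=np.hypot(*w)
            if .045<r<.066: out.append((c[i].round(1).tolist(),np.degrees(np.arctan2(w[0],-w[1])).round(1),r.round(4)))
    print(k,out)
E
```

```text
t230 [([392.4, 222.7], np.float64(162.3), np.float64(0.0555)), ([451.1, 289.4], np.float64(104.7), np.float64(0.0549))]
t240 [([385.8, 206.1], np.float64(171.8), np.float64(0.0556)), ([458.7, 263.4], np.float64(114.3), np.float64(0.0551))]
t250 [([375.4, 190.0], np.float64(-178.1), np.float64(0.0556)), ([461.5, 235.0], np.float64(124.5), np.float64(0.0552))]
t260 [([361.6, 175.5], np.float64(-168.0), np.float64(0.0557)), ([467.0, 298.3], np.float64(73.9), np.float64(0.0541))]
b246 [([380.5, 197.2], np.float64(177.3), np.float64(0.0556)), ([460.9, 248.1], np.float64(119.9), np.float64(0.0551))]
b248 [([378.2, 193.6], np.float64(179.5), np.float64(0.0556)), ([461.3, 241.9], np.float64(122.1), np.float64(0.0551))]
b242 [([384.2, 203.2], np.float64(173.6), np.float64(0.0554)), ([459.7, 258.5], np.float64(116.1), np.float64(0.0551))]
c246b [([380.4, 196.9], np.float64(177.5), np.float64(0.0557)), ([461.1, 247.9], np.float64(119.9), np.float64(0.0551))]
e1 [([384.1, 197.5], np.float64(177.5), np.float64(0.0558)), ([465.5, 249.3], np.float64(120.0), np.float64(0.055))]
f4 [([382.3, 196.3], np.float64(178.1), np.float64(0.056)), ([463.7, 247.8], np.float64(120.9), np.float64(0.0548))]
```

```bash
python3 - <<'E'
from h import *
def pr(y): 
    W=np.array([*(AX+FY[:2]*y),.13]);m=cams.camera_model("scene");return cv2.projectPoints(W[None],m["rvec"],m["tvec"],m["intrinsics"],None)[0].ravel()
u=(pr(.180)-pr(.190))/10; print("px per mm toward drum",u, pr(.185))
cx,cy=pr(.185).astype(int)
ref=cv2.cvtColor(cv2.imread("pics/s_t40.png"),cv2.COLOR_BGR2GRAY).astype(np.float32)
tpl=ref[cy-12:cy+20,cx-10:cx+12]
up=8; T=cv2.resize(tpl,None,fx=up,fy=up,interpolation=cv2.INTER_CUBIC)
for k in ["t40","t60","t80","t230","t240","t250","t260","t300","t360","b246","b248","b244","b242","c242b","c246b","e1","f1","f4"]:
    g=cv2.cvtColor(cv2.imread(f"pics/s_{k}.png"),cv2.COLOR_BGR2GRAY).astype(np.float32)[cy-18:cy+26,cx-16:cx+18]
    r=cv2.matchTemplate(cv2.resize(g,None,fx=up,fy=up,interpolation=cv2.INTER_CUBIC),T,cv2.TM_CCOEFF_NORMED)
    _,v,_,p=cv2.minMaxLoc(r); d=np.array(p)/up-6; print(k,d,round(v,3),"mm",round(float(d@u/(u@u)),2))
E
```

```text
px per mm toward drum [-0.31854512  0.16049319] [330.52469132 202.24213412]
t40 [0. 0.] 1.0 mm 0.0
t60 [0. 0.] 0.998 mm 0.0
t80 [0. 0.] 0.998 mm 0.0
t230 [-0.125  0.   ] 0.993 mm 0.31
t240 [0. 0.] 0.995 mm 0.0
t250 [ 0.    -0.125] 0.995 mm -0.16
t260 [ 0.    -0.125] 0.989 mm -0.16
t300 [-0.125 -0.25 ] 0.976 mm -0.0
t360 [-0.125 -0.125] 0.99 mm 0.16
b246 [0. 0.] 0.997 mm 0.0
b248 [ 0.    -0.125] 0.996 mm -0.16
b244 [0. 0.] 0.997 mm 0.0
b242 [0. 0.] 0.997 mm 0.0
c242b [0. 0.] 0.997 mm 0.0
c246b [ 0.    -0.125] 0.996 mm -0.16
e1 [ 0.    -0.125] 0.996 mm -0.16
f1 [ 0.    -0.125] 0.996 mm -0.16
f4 [ 0.    -0.125] 0.996 mm -0.16
```

```bash
cat > step2.py <<'E'
from h import *
import sys
def hole(img,s):
    g=cv2.cvtColor(img,cv2.COLOR_BGR2GRAY); t=cv2.threshold(g,110,255,cv2.THRESH_BINARY_INV)[1]
    n,l,st,c=cv2.connectedComponentsWithStats(t)
    for i in range(1,n):
        if 60<st[i,4]<400 and abs(st[i,2]-st[i,3])<8:
            w=fix(wray(s,*c[i],.083)); r=np.hypot(*w); a=np.degrees(np.arctan2(w[0],-w[1]))%360
            if .053<r<.058 and 150<a<215: return a
N=[];Hs=[]
for i in range(6):
    s,w,_=shot("wrist",f"w_{sys.argv[1]}{i}"); rw=rect(w,"wrist",.1217,s)
    N.append(read_needle(rw,(158,173))[0]); Hs.append(hole(w,s))
print("t",round(s["time"],2),"needle",np.round(N,3),"mean",np.mean(N).round(3),"hole",[h and round(float(h),1) for h in Hs],s["opening"].round(3),s["contact_force"].round(1))
E
python3 step2.py g
```

```text
Traceback (most recent call last):
  File "step2.py", line 14, in <module>
    print("t",round(s["time"],2),"needle",np.round(N,3),"mean",np.mean(N).round(3),"hole",[h and round(float(h),1) for h in Hs],s["opening"].round(3),s["contact_force"].round(1))
                                                                                                                                ^^^^^^^^^^^^^^^^^^
AttributeError: 'float' object has no attribute 'round'
```

{"api": "play_rows", "payload": {"steps": [{"claw":1.5,"tx":0,"ty":-0.2,"tz":0,"ax":0,"ay":0,"az":0},{"claw":1.5,"tx":0,"ty":-0.2,"tz":0,"ax":0,"ay":0,"az":0},{"claw":1.5,"tx":0,"ty":-0.2,"tz":0,"ax":0,"ay":0,"az":0},{"claw":1.5,"tx":0.3,"ty":-0.2,"tz":-0.12,"ax":0,"ay":0,"az":0},{"claw":1.5,"tx":0.64,"ty":-0.2,"tz":-0.27,"ax":0,"ay":0,"az":0},{"claw":1.5,"tx":0.64,"ty":-0.2,"tz":-0.27,"ax":0,"ay":0,"az":0},{"claw":1.5,"tx":0.64,"ty":-0.2,"tz":-0.27,"ax":0,"ay":0,"az":0},{"claw":1.5,"tx":0.64,"ty":-0.2,"tz":-0.27,"ax":0,"ay":0,"az":0}]}}

```text
time: 19.2
eef_pos: [0.5191, -0.0566, 0.1104]
tcp_rot: [-0.57, 0.418, -0.419, 0.57]
contact_force: [4.9, -0.3, -3.5]
opening: 0.246
```

```bash
python3 step2.py h
```

```text
Traceback (most recent call last):
  File "step2.py", line 14, in <module>
    print("t",round(s["time"],2),"needle",np.round(N,3),"mean",np.mean(N).round(3),"hole",[h and round(float(h),1) for h in Hs],s["opening"].round(3),s["contact_force"].round(1))
                                                                                                                                ^^^^^^^^^^^^^^^^^^
AttributeError: 'float' object has no attribute 'round'
```

{"api": "play_rows", "payload": {"steps": [{"claw":1.5,"tx":-0.3,"ty":0,"tz":0.12,"ax":0,"ay":0,"az":0},{"claw":1.5,"tx":-0.64,"ty":0,"tz":0.27,"ax":0,"ay":0,"az":0},{"claw":1.5,"tx":-0.94,"ty":0,"tz":0.43,"ax":0,"ay":0,"az":0},{"claw":1.5,"tx":-1.25,"ty":0,"tz":0.62,"ax":0,"ay":0,"az":0},{"claw":1.5,"tx":-1.25,"ty":0,"tz":0.62,"ax":0,"ay":0,"az":0},{"claw":1.5,"tx":-1.25,"ty":0,"tz":0.62,"ax":0,"ay":0,"az":0},{"claw":1.5,"tx":-1.25,"ty":0,"tz":0.62,"ax":0,"ay":0,"az":0}]}}

```text
time: 20.08
eef_pos: [0.5208, -0.0424, 0.1104]
tcp_rot: [0.57, -0.419, 0.419, -0.57]
contact_force: [2.6, -3.0, -2.5]
opening: 0.246
```

```bash
python3 step2.py i
```

```text
Traceback (most recent call last):
  File "step2.py", line 14, in <module>
    print("t",round(s["time"],2),"needle",np.round(N,3),"mean",np.mean(N).round(3),"hole",[h and round(float(h),1) for h in Hs],s["opening"].round(3),s["contact_force"].round(1))
                                                                                                                                ^^^^^^^^^^^^^^^^^^
AttributeError: 'float' object has no attribute 'round'
```

```bash
sed -i 's/s\["opening"\].round(3),//' step2.py; python3 - <<'E'
import re
src=open('step2.py').read().split("N=[]")[0].replace("import sys","")
exec(src)
s0=ctrl.get_state()
P={"g":(*(AX+FX[:2]*-.0465+FY[:2]*.0244),.1074),"h":(.5191,-.0566,.1104),"i":(.5208,-.0424,.1104)}
for k,p in P.items():
    s=dict(s0); s["eef_pos"]=np.array(p); s["tcp_rot"]=np.array([-.57,.418,-.419,.57])
    N=[];H=[]
    for i in range(6):
        w=cv2.imread(f"pics/w_{k}{i}.png"); rw=rect(w,"wrist",.1217,s)
        N.append(read_needle(rw,(158,173))[0]); h=hole(w,s); H.append(h and round(float(h),1))
    print(k,np.round(N,3),np.mean(N).round(3),H)
E
```

```text
g [3.066 3.014 2.977 2.984 3.028 3.066] 3.023 [178.1, 178.1, 178.1, 178.1, 178.1, 178.1]
h [2.77  2.79  2.839 2.859 2.829 2.778] 2.811 [186.1, 186.1, 186.1, 186.1, 186.0, 186.1]
i [2.605 2.642 2.625 2.574 2.562 2.607] 2.602 [169.7, 169.7, 169.7, 169.7, 169.7, 169.7]
```

{"api": "play_rows", "payload": {"steps": [{"claw":1.5,"tx":0.36,"ty":0,"tz":-0.2,"ax":0,"ay":0,"az":0},{"claw":1.5,"tx":0.74,"ty":0,"tz":-0.38,"ax":0,"ay":0,"az":0},{"claw":1.5,"tx":0.74,"ty":0,"tz":-0.38,"ax":0,"ay":0,"az":0},{"claw":1.5,"tx":0.74,"ty":0,"tz":-0.38,"ax":0,"ay":0,"az":0},{"claw":1.5,"tx":0.74,"ty":0,"tz":-0.38,"ax":0,"ay":0,"az":0}]}}

```text
time: 20.8
eef_pos: [0.5194, -0.0503, 0.1104]
tcp_rot: [-0.57, 0.419, -0.419, 0.57]
contact_force: [3.9, 0.9, -0.8]
opening: 0.247
```

```bash
python3 step2.py j
```

```text
t 21.05 needle [2.893 2.909 2.955 2.985 2.969 2.919] mean 2.938 hole [178.8, 178.8, 178.8, 178.8, 178.8, 178.8] [ 3.9  1.5 -1.4]
```

{"api": "play_rows", "payload": {"steps": [{"claw":2.5,"tx":0,"ty":0,"tz":0,"ax":0,"ay":0,"az":0},{"claw":4,"tx":0,"ty":0,"tz":0,"ax":0,"ay":0,"az":0},{"claw":4,"tx":0,"ty":0,"tz":0,"ax":0,"ay":0,"az":0},{"claw":4,"tx":0,"ty":0,"tz":0,"ax":0,"ay":0,"az":0},{"claw":4,"tx":0,"ty":-3,"tz":0,"ax":0,"ay":0,"az":0},{"claw":4,"tx":0,"ty":-7,"tz":0,"ax":0,"ay":0,"az":0},{"claw":4,"tx":0,"ty":-9,"tz":0,"ax":0,"ay":0,"az":0},{"claw":4,"tx":0,"ty":-9,"tz":0,"ax":0,"ay":0,"az":0},{"claw":4,"tx":0,"ty":-9,"tz":0,"ax":0,"ay":0,"az":0}]}}

```text
time: 21.85
eef_pos: [0.5201, -0.051, 0.2021]
tcp_rot: [-0.57, 0.418, -0.42, 0.57]
contact_force: [-0.6, -0.5, 0.0]
opening: 0.466
```

```bash
python3 step2.py k; python3 -c "
from h import *
shot('scene','fin')"
```

```text
t 22.1 needle [2.995 2.956 2.897 2.867 2.894 2.938] mean 2.925 hole [179.5, 179.3, 179.3, 179.1, 179.1, 179.1] [-0.5  0.4 -0. ]
```

View pics/w_k5.png

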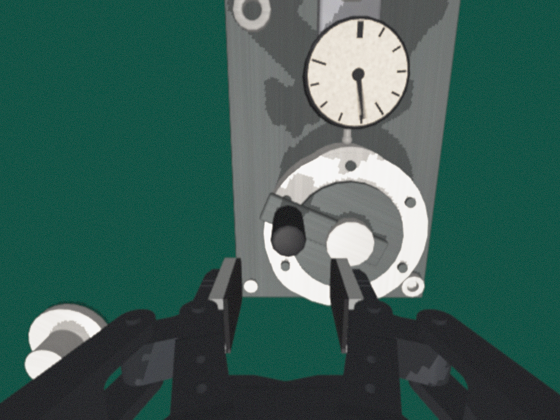

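View pics/fin.png

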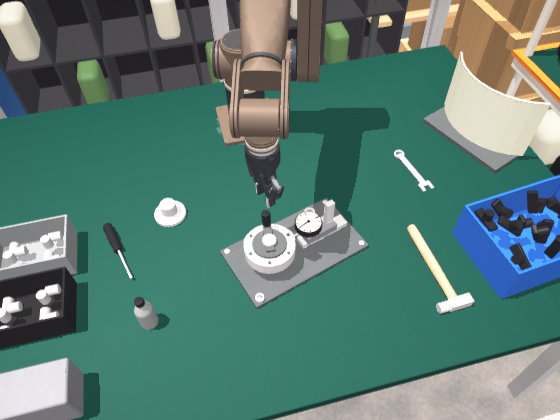

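```bash
python3 -c "
from plant import ctrl
print(ctrl.sign_off())"
```

```text
the job is handed in; nothing more can be done
None
```

I handed the job in with the highest spot under the plunger and the gripper lifted clear. The task reports no verdict, so the checks below are my own.

**What I did**
- I slid the gauge by its handle until the dial read about 1.3 rad (2.6 mm) on the plain rim.
- I gripped the knob and cranked it anticlockwise. The tool's path showed about 359 degrees, past the 349.5 needed.
- During that turn I found the lesser swelling at about 118 degrees of crank, up about 1.0 rad (2 mm).
- The highest spot is at about 247 degrees, up at least 1.9 rad (3.8 mm). The dial never read above 3.3 rad.
- I then turned back to that spot, let go of the knob and lifted off.

**Last checks**
- **Drum position:** the nearest rim hole stood at 179.1 to 179.5 degrees. Readings on both sides put the peak at about 179.3, and the tolerance is about 9 degrees.
- **Plunger:** the needle read about 2.93 rad, so it is still pressing well.
- **Clearance:** there was no contact force on the hand, and the other things looked unmoved in the pictures.

**What disagreed**
- **Unsteady needle:** near the peak the needle trembled by about 0.06 rad, even with the hand off.
- **Falling reading:** at the same drum angle it dropped by about 0.2 rad over a few seconds, probably because the carriage crept back slightly. I could not confirm that from the pictures. The final reading was therefore below the roughly 3.3 rad expected, and I placed the peak from the readings on both sides of it.

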